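# Clear the carton off the controller and bring the fine knob to the preset mark

## Robot

A 7-joint arm with a two-finger parallel gripper is mounted at the origin on the work surface; the furniture and walls round the work are solid. World frame = base frame: x ahead of the robot, y to its left, z up, the work surface at z = 0. Lengths are in m, angles in rad, forces in N, time in s.
With the tool pointing down it reaches from about 0.425 to 0.875 m from the base axis. Payload 8.4 kg.
Tool frame: the origin (TCP) lies on the centre line of the jaws, within the pads' length; the fingertips stand 11 mm ahead of it and the grasp point (between the pads) lies 8 mm behind it; z points along the fingers, y is the direction in which the jaws open and shut (so a half turn about z gives the same grasp; the last joint's range is limited). The gripper opens to 87 mm and grips with 3 to 60 N. Pads are 19 mm wide; open, the fingers measure 117 mm over their backs; the gripper's body (75 mm by 190 mm) begins 51 mm behind the grasp point.
Start: joints at [1.101, 0.333, 0.04, 1.465, -0.013, 1.343, -0.059], TCP at [0.236, -0.606, 0.199] pointing down, gripper open.
Joint ranges: [-2.58, 2.58], [-0.38, 2.09], [-1.3, 1.39], [0.25, 2.4], [-1.5, 4.64], [0.08, 2.09], [-2.65, 2.65]. Speed limits (rad/s): [2.22, 2.22, 2.79, 2.79, 3.14, 3.14, 3.14].

## Interface

Orientations are given as a 3x3 rotation matrix whose columns are the frame's x, y, z axes.
In Python, from cell import env, eyes gives the robot as it stands.
- The arm moves only by the shell command python3 -m jog 'ROWS' [FORCE]. ROWS is JSON, one flat list of numbers, 7 for each row, row after row: the shift along the tool's x, y, z scaled (see below), then the turn, a rotation vector about the tool's x, y, z scaled (see below), then the opening, from 0 (shut) to 1 (fully open). A call has 1 to 20 rows; each row shifts and turns the commanded pose from where the row before left it, along the tool's axes as they then stand; what a row does not reach is not made up. The controller multiplies each number of a shift by 0.2 m and each number of a turn by 180 degrees. A row lasts 1/12 s, in which the tool goes at most 41.7 mm and 7.16 degrees, less where a joint would pass 70% of its speed; a pose out of reach is approached as far as the arm can. A call with a number of a shift or a turn outside -1 to 1 is refused whole. A call with a gripper value outside its range is refused whole. The fingers move at their own pace and stop on an object; FORCE is the grip in N (left out, the last holds). Time passes only in rows, so rows that do not move let the fingers close. It gives the time, the measured TCP pose, the force and the opening at its end, in the units of the state.
- env.observe(): the state, without advancing time (a new reading comes with each control period).
- eyes.snapshot(name): name is "scene" or "side" or "wrist"; returns a dict with "image" (480x640x3 uint8, blue, green, red), "K" (3x3 intrinsics, pixels), "camera_from_world" (4x4, takes a point from world to camera coordinates). Camera axes: x right, y up, looking along -z (the intrinsics and any distortion apply to the point x, -y, -z); pixel columns grow to the right and rows downward; lengths in m; the calibration is good to about 2 mm. A picture is of the moment at which its call begins. There is no depth.
- env.job_done(): hands the job in, once; it reports no verdict.
The state is a dict: "clock": time; "q": joint angles; "dq": joint speeds; "joint_efforts": joint torques, N m; "tcp_pos": TCP position; "ee_rot": TCP orientation; "ft_force": force on the tool from outside, world axes, zero at the start; "ft_torque": the same for the moment, N m; "opening": finger opening in m.
Only numpy, scipy, OpenCV 4.12 (cv2) and the standard library are available. Lean on these libraries where they do the work, as an engineer would, in place of code of your own. Each camera call takes 0.05 s, during which the arm holds its last target.

## Task

A carton has been left lying on the two handles of the bench controller and covers its control knob. First lift the carton off and set it down flat in the shallow steel tray (set it down, do not drop it or tip it over), then turn the inner knob until its pointer lines up with the mark on the outer ring around it, leaving the outer ring as it is. Leave the other things on the bench where they stand.

Things in the scene. Friction and masses are not known exactly. Their poses are not given: they have to be found in the camera images.
- carton_center (a point): Centre of the plain brown carton, 65 x 110 x 40 mm (its x, y, z), about 0.2 kg; top 20 mm above and underside 20 mm below this point. At the start it lies flat across the two handles of the controller, underside 120 mm above the bench, its 110 mm length roughly square to the handles. Grip it across its 65 mm side (along its x).
- tray_in (a point): Centre of the inner floor of the shallow open steel tray, which is fixed to the bench: 130 x 170 mm outside (its x, y), wall 3 mm, rim 13 mm above the bench, floor about 3 mm above the bench. The tray and the controller may change sides.
- knob_grip (a point): On the vertical axis of the inner knob, 96 mm above the bench, the height to grip; turns with the knob. The knob is a grey bar grip 32 mm long (its x), 12 mm thick (its y), from 79 to 110 mm above the bench, on a round foot of 16 mm radius (74 to 79 mm). Its x axis points along the bar to the pointer end: a white line over the +x half of the top and down the +x end.
- ring_mark (a point): The raised white mark on top of the outer ring, 25 mm out from the common axis; its x axis points horizontally outward from the axis. The outer ring is black, ribbed, of 28 mm radius (30 mm over the ribs), from 61 to 74 mm above the bench, coaxial with the inner knob. It turns separately and stays where it is left.
- fine_knob (a joint): Angle of the inner knob in rad, counter-clockwise from above; 0 = pointer straight to the back of the controller (away from its window side). Range -1.7 to 1.7. Light friction (0.03 N m), stays where it is left. The pointer lines up with the ring's mark when this equals joint preset_ring.
- preset_ring (a joint): Angle of the outer ring in rad, counter-clockwise from above, 0 = mark straight to the back of the controller. Friction 0.04 N m. To be left as it is.
- white_carton: Bystander: white carton standing upright, 58 x 58 mm, 75 mm high; origin at the centre of its underside. Not to be disturbed.
- connector_grey: Bystander: grey connector standing upright, 28 mm across, 53 mm high; origin at the centre of its underside. Not to be disturbed.
- connector_black: Bystander: black connector standing upright, 28 mm across, 53 mm high; origin at the centre of its underside. Not to be disturbed.
- carton: The same carton, origin at the centre of its underside, axes as above.
- tray: The same tray, origin at the centre of its underside.
- wipe_bottle: Bystander: white pump bottle standing upright, 63 mm across, 175 mm high; origin at the centre of its underside. Not to be disturbed.
- controller: The controller is a grey steel case 120 mm deep, 130 mm wide and 61 mm high, fixed to the bench (origin: centre of its underside, x to its back), with the knobs in the middle of the top; two handles (round bars 8 mm thick, 80 mm long front to back, top 120 mm above the bench) stand 50 mm to the left and 50 mm to the right of the knob's axis.

How it is judged:
On the way, in this order (a step that is already met when the one before it is completed fails the run):
1. the carton lies flat on the floor of the tray, released (horizontal distance between carton_center and tray_in below 0.06 m and z of carton_center in the frame of tray_in below 0.025 m and angle between carton_center's own z axis and vertical below 0.1 rad and contact force between the fingers and carton below 0.1 N), for 0.2 s.
2. the inner knob's pointer lines up with the ring's mark (angle between the x axis of knob_grip and the x axis of ring_mark, either way round below 0.15 rad), for 0.2 s.
At the end, for the whole second after the job is handed in: The carton lies at rest flat on the tray's floor (centre within 60 mm of the tray's centre, within 0.1 rad of level), and the inner knob's pointer lines up with the ring's mark within 0.15 rad, the ring's mark being within 4 mm of where it was (horizontal distance between carton_center and tray_in below 0.06 m and z of carton_center in the frame of tray_in below 0.025 m and angle between carton_center's own z axis and vertical below 0.1 rad and linear speed of carton below 0.02 m/s and angle between the x axis of knob_grip and the x axis of ring_mark, either way round below 0.15 rad and distance of ring_mark from where it was at the start of the episode below 0.004 m); the robot touches nothing.
It fails at once if the outer ring is turned (its mark moves more than 4 mm) (distance of ring_mark from where it was at the start of the episode above 0.004 m).
It fails at once if the carton is tipped over (more than 0.7 rad) (angle between carton_center's own z axis and vertical above 0.7 rad).
It fails at once if the carton is dropped (falls faster than 0.6 m/s with the fingers off it, that is from more than about 20 mm) (linear speed of carton above 0.6 m/s and contact force between the fingers and carton below 0.05 N).
It fails at once if a bystander is moved more than 30 mm (distance of any of white_carton, connector_grey, connector_black, wipe_bottle from where it was at the start of the episode above 0.03 m).
It also fails if it takes over 51 s, if anything falls off the work surface, if the arm or the gripper's body presses on something with over 40 N, if the wrist force passes 120 N, or if a joint passes its speed limit or range.

## Working session

There is one attempt and no reset: what is moved stays moved. The work goes in short steps, Python scripts to look and compute and a shell command to move; the robot and the scene stay as the last step left them, time stands still between calls to the robot, and variables do not carry over. Pictures are saved under pics/ and viewed, and the job is handed in when it is done.

```bash
ls; mkdir -p pics
python3 - <<'E'
from cell import env, eyes
import cv2,numpy as np
s=env.observe()
for k in s: print(k,np.round(s[k],3).tolist())
for n in ["scene","side","wrist"]:
    d=eyes.snapshot(n); cv2.imwrite(f"pics/{n}0.png",d["image"]); np.savez(f"pics/{n}0.npz",**d)
    print(n,np.round(d["K"],1).tolist(),np.round(d["camera_from_world"],3).tolist(),[k for k in d])
E
```

```text
pics
clock 0.0
q [1.101, 0.334, 0.04, 1.466, -0.013, 1.343, -0.059]
dq [-0.0, -0.002, -0.0, 0.002, 0.001, -0.001, -0.001]
joint_efforts [-0.001, -65.635, 1.335, -40.379, -0.06, 0.045, 0.0]
tcp_pos [0.235, -0.605, 0.198]
ee_rot [[0.932, 0.362, -0.001], [0.362, -0.932, 0.001], [-0.0, -0.002, -1.0]]
ft_force [-0.092, -0.313, 0.015]
ft_torque [-0.009, -0.022, 0.003]
opening 0.087
scene [[600.8, 0.0, 317.2], [0.0, 600.8, 246.2], [0.0, 0.0, 1.0]] [[-0.717, -0.697, 0.009, 0.362], [0.511, -0.517, 0.687, -0.283], [-0.474, 0.497, 0.727, -1.586], [0.0, 0.0, 0.0, 1.0]] ['image', 'K', 'camera_from_world']
side [[530.6, 0.0, 316.7], [0.0, 530.6, 237.7], [0.0, 0.0, 1.0]] [[1.0, -0.013, -0.01, -0.487], [0.016, 0.517, 0.856, -0.128], [-0.006, -0.856, 0.517, -1.522], [0.0, 0.0, 0.0, 1.0]] ['image', 'K', 'camera_from_world']
wrist [[333.6, 0.0, 317.7], [0.0, 333.6, 238.5], [0.0, 0.0, 1.0]] [[0.362, -0.932, -0.001, -0.649], [0.899, 0.349, -0.264, 0.031], [0.247, 0.094, 0.965, -0.391], [0.0, 0.0, 0.0, 1.0]] ['image', 'K', 'camera_from_world']
```

View pics/scene0.png

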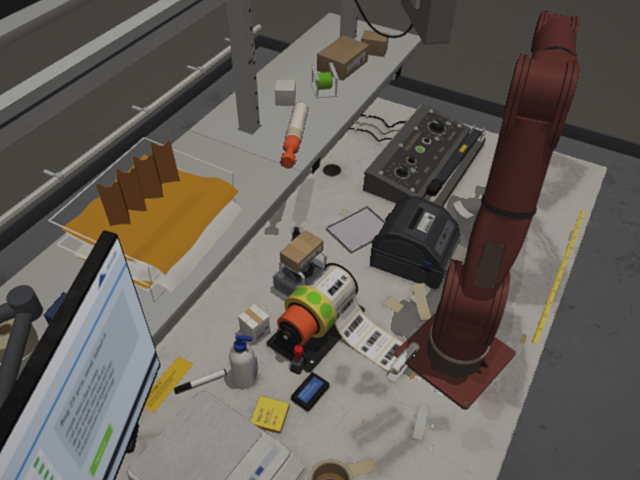

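View pics/side0.png

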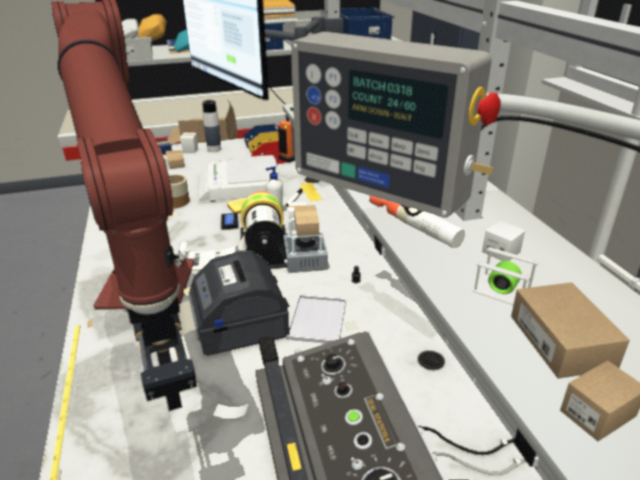

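View pics/wrist0.png

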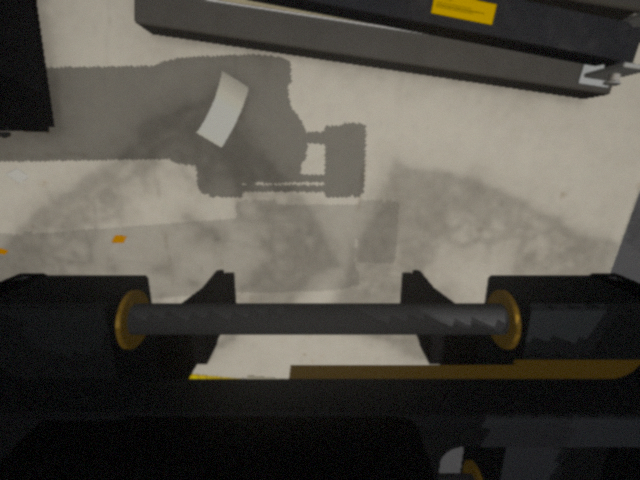

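The scene view shows the carton at about (302,250) with the tray at (357,229). In the side view they are at (307,220) and (318,318). The wrist camera sees neither. I'll enlarge these areas.

Run:
```python
import cv2,numpy as np
a=cv2.imread('pics/scene0.png')[190:390,220:420]; b=cv2.imread('pics/side0.png')[180:360,190:390]
cv2.imwrite('pics/sc_crop0.png',cv2.resize(a,None,fx=3,fy=3,interpolation=2)); cv2.imwrite('pics/si_crop0.png',cv2.resize(b,None,fx=3,fy=3,interpolation=2))
```

```text
(no output)
```

View pics/sc_crop0.png

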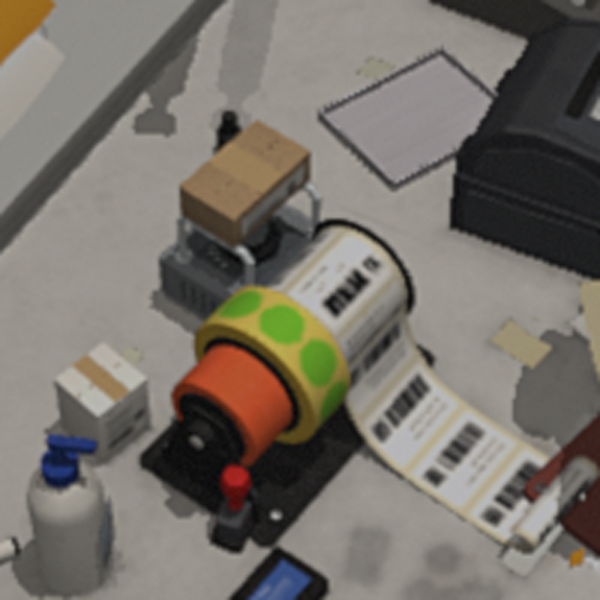

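View pics/si_crop0.png

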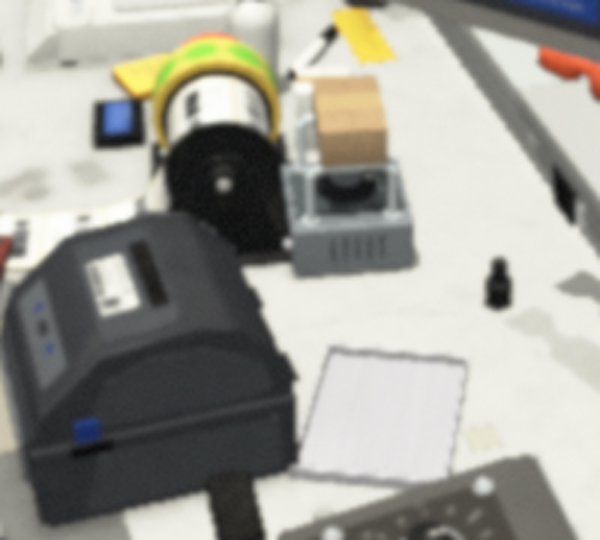

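```bash
cat > h.py <<'E'
import numpy as np,cv2
def load(n):
    d=np.load(n); return d["image"],d["K"],d["camera_from_world"]
def ray(K,T,uv):
    x=(uv[0]-K[0,2])/K[0,0]; y=(uv[1]-K[1,2])/K[1,1]
    R=T[:3,:3]; d=R.T@np.array([x,-y,-1.]); return -R.T@T[:3,3], d/np.linalg.norm(d)
def onz(K,T,uv,z):
    o,d=ray(K,T,uv); return o+d*(z-o[2])/d[2]
def tri(rs):
    A=np.zeros((3,3));b=np.zeros(3)
    for o,d in rs:
        P=np.eye(3)-np.outer(d,d);A+=P;b+=P@o
    p=np.linalg.solve(A,b)
    return p,[np.linalg.norm((np.eye(3)-np.outer(d,d))@(p-o))*1000 for o,d in rs]
def proj(K,T,p):
    c=T[:3,:3]@np.asarray(p)+T[:3,3]; return K[0,0]*c[0]/-c[2]+K[0,2], K[1,1]*-c[1]/-c[2]+K[1,2]
E
python3 - <<'E'
from h import *
a,Ka,Ta=load('pics/scene0.npz'); b,Kb,Tb=load('pics/side0.npz')
for nm,im,(x0,x1,y0,y1) in [('sc',a,(275,330,225,275)),('si',b,(292,325,200,240))]:
    r=im[y0:y1,x0:x1]; hsv=cv2.cvtColor(r,cv2.COLOR_BGR2HSV)
    m=cv2.inRange(hsv,(5,60,40),(25,255,255))
    print(nm,'brown V hist',np.histogram(hsv[...,2][m>0],bins=8))
    cs,_=cv2.findContours(m,cv2.RETR_EXTERNAL,cv2.CHAIN_APPROX_NONE); c=max(cs,key=cv2.contourArea)
    h=cv2.convexHull(c); 
    for eps in (1.5,2.5): print(eps,(cv2.approxPolyDP(h,eps,True)[:,0]+[x0,y0]).tolist())
    cv2.imwrite(f'pics/m_{nm}.png',cv2.resize(np.hstack([r,cv2.cvtColor(m,cv2.COLOR_GRAY2BGR)]),None,fx=7,fy=7,interpolation=0))
# tray: scene corners guess -> z planes
for nm,K,T,px in [('scene',Ka,Ta,[(326.5,229),(367,206),(387,224),(351,252)]),('side',Kb,Tb,[(300,296),(346,301),(340,341),(290,338)])]:
    for p in px: print(nm,p,np.round(onz(K,T,p,0.013),3))
E
```

```text
sc brown V hist (array([  4, 149,  68,  12,  24,  25, 304, 364]), array([ 42.  ,  56.25,  70.5 ,  84.75,  99.  , 113.25, 127.5 , 141.75,
       156.  ]))
1.5 [[306, 230], [322, 240], [322, 249], [300, 270], [296, 271], [281, 261], [280, 251], [298, 234]]
2.5 [[306, 230], [322, 240], [322, 249], [296, 271], [281, 261], [280, 251]]
si brown V hist (array([ 89,  94,  35,  14,  18,  73, 266,  54]), array([121.  , 136.75, 152.5 , 168.25, 184.  , 199.75, 215.5 , 231.25,
       247.  ]))
1.5 [[314, 206], [318, 221], [318, 232], [298, 234], [292, 206]]
2.5 [[314, 206], [318, 232], [298, 234], [292, 206]]
scene (326.5, 229) [ 0.551 -0.09   0.013]
scene (367, 206) [ 0.53  -0.26   0.013]
scene (387, 224) [ 0.431 -0.241  0.013]
scene (351, 252) [ 0.431 -0.071  0.013]
side (300, 296) [ 0.441 -0.093  0.013]
side (346, 301) [ 0.564 -0.118  0.013]
side (340, 341) [ 0.54  -0.274  0.013]
side (290, 338) [ 0.419 -0.26   0.013]
```

Run:
```python
from h import *
a,Ka,Ta=load('pics/scene0.npz'); b,Kb,Tb=load('pics/side0.npz')
def g(im,x0,y0,w,h,f,n):
    r=cv2.resize(im[y0:y0+h,x0:x0+w],None,fx=f,fy=f,interpolation=cv2.INTER_CUBIC)
    for i in range(0,w,10): cv2.putText(r,str(x0+i),(i*f,8),0,.35,(0,0,255),1); cv2.line(r,(i*f,0),(i*f,h*f),(0,0,255),1) 
    for i in range(0,h,10): cv2.putText(r,str(y0+i),(0,i*f+10),0,.35,(255,0,0),1); cv2.line(r,(0,i*f),(w*f,i*f),(255,0,0),1)
    cv2.imwrite(n,r)
g(a,270,200,130,75,6,'pics/g_sc.png'); g(b,270,195,90,70,8,'pics/g_si1.png'); g(b,270,285,90,65,8,'pics/g_si2.png')
```

```text
(no output)
```

View pics/g_sc.png

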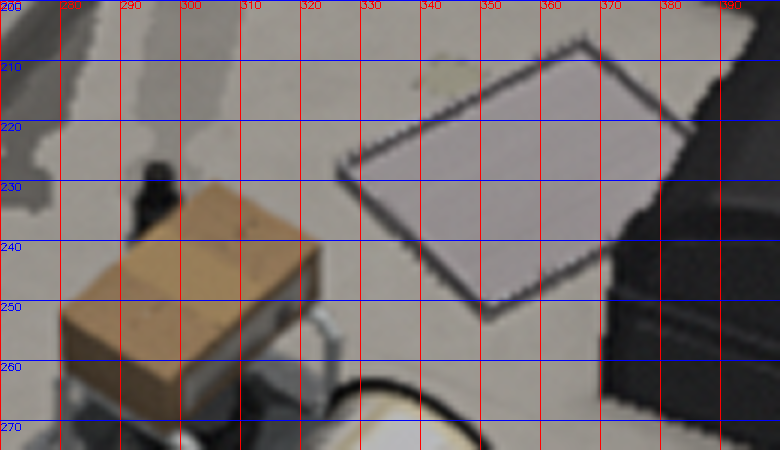

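View pics/g_si1.png

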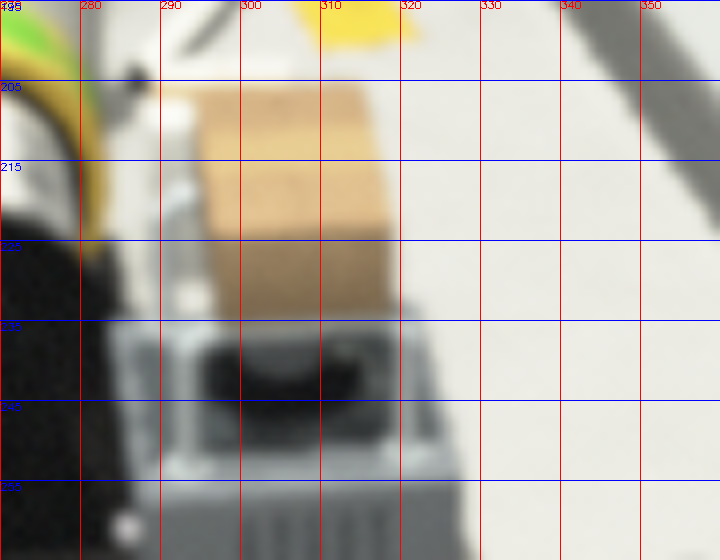

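View pics/g_si2.png

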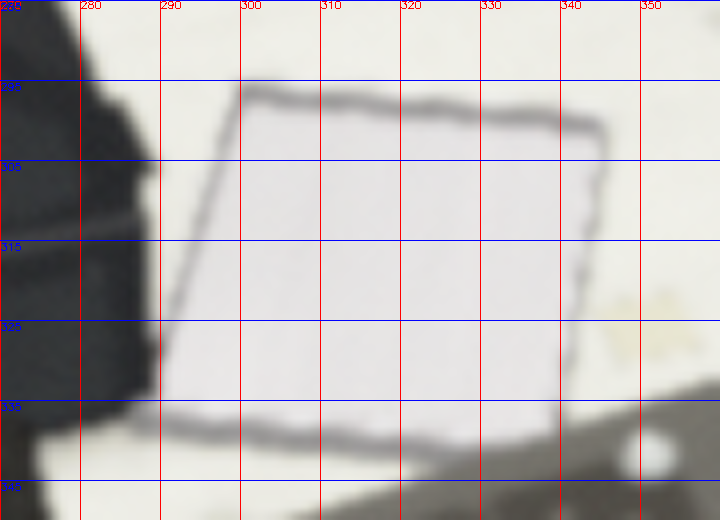

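Run:
```python
from h import *
a,Ka,Ta=load('pics/scene0.npz'); b,Kb,Tb=load('pics/side0.npz')
for n,p,q in [('trayA +x+y',(326.5,228.5),(345,300.5)),('trayB -x+y',(351,252.5),(300,296)),('trayC +x-y',(367.5,206.5),(340,341)),
 ('car +x-y',(306,230),(319,223.5)),('car -x-y',(323.5,240.5),(297,224)),('car +x+y',(280,251.5),(315,205.5)),('car -x+y',(298,262.5),(293,205.5))]:
    P,e=tri([ray(Ka,Ta,p),ray(Kb,Tb,q)]); print(n,np.round(P,3),np.round(e,1))
for p in [(280,251.5),(306,230),(323.5,240.5),(298,262.5)]: print(np.round(onz(Ka,Ta,p,.16),3))
for p in [(315,205.5),(319,223.5),(297,224),(293,205.5)]: print(np.round(onz(Kb,Tb,p,.16),3))
```

```text
trayA +x+y [ 0.562 -0.101  0.001] [0.8 0.8]
trayB -x+y [ 0.439 -0.078  0.001] [1.9 1.9]
trayC +x-y [ 0.538 -0.267  0.004] [3.6 3.6]
car +x-y [0.496 0.056 0.153] [0.6 0.6]
car -x-y [0.433 0.052 0.154] [1.6 1.6]
car +x+y [0.486 0.165 0.154] [0.1 0.1]
car -x+y [0.421 0.16  0.157] [0.3 0.3]
[0.482 0.168 0.16 ]
[0.49  0.062 0.16 ]
[0.427 0.057 0.16 ]
[0.419 0.162 0.16 ]
[0.486 0.152 0.16 ]
[0.496 0.044 0.16 ]
[0.435 0.043 0.16 ]
[0.421 0.154 0.16 ]
```

```bash
cat >> h.py <<'E'
from scipy.spatial.transform import Rotation as Ro
def sim(p,R,rows):
    p=np.array(p,float);R=np.array(R,float)
    for r in np.reshape(rows,(-1,7)):
        p=p+R@(np.array(r[:3])*.2); R=R@Ro.from_rotvec(np.array(r[3:6])*np.pi).as_matrix()
    return p,R
def yaw(R): return np.degrees(np.arctan2(R[1,1],R[0,1]))
E
python3 - <<'E'
from h import *
from cell import env
a,Ka,Ta=load('pics/scene0.npz'); b,Kb,Tb=load('pics/side0.npz'); w,Kw,Tw=load('pics/wrist0.npz')
s=env.observe();R=s['ee_rot'];p=s['tcp_pos']
c=-Tw[:3,:3].T@Tw[:3,3]; print('cam in tool',R.T@(c-p),'look in tool',R.T@(-Tw[2,:3]))
# obstacles: printer top corners & roll
for n,sc,si in [('roll top black rim right',(350,266),(258,198)),('printer top near',(403,200),(262,256)),('conn black',(296,228),(356,267)),('panel',(430,38),(385,205))]:
    P,e=tri([ray(Ka,Ta,sc),ray(Kb,Tb,si)]); print(n,np.round(P,3),np.round(e,1))
for i in (24,):
    P,Q=sim(p,R,[.168,-.038,-.03,0,0,-.0185,1]*24); print(P,yaw(Q),np.hypot(*P[:2]))
    for k in range(0,25,4): print(np.round(sim(p,R,[.168,-.038,-.03,0,0,-.0185,1]*k)[0],3))
E
```

```text
cam in tool [ 0.07318831 -0.00068417 -0.18606823] look in tool [-2.63859352e-01 -2.89546003e-04  9.64561122e-01]
roll top black rim right [0.308 0.106 0.203] [17.5 17.5]
printer top near [ 0.354 -0.186  0.202] [3.8 3.8]
conn black [ 0.599 -0.004  0.044] [0.3 0.3]
panel [ 0.576 -0.521  0.499] [19.6 19.6]
[0.46716595 0.11971043 0.34314234] 11.162396962632764 0.48225989696219185
[ 0.235 -0.605  0.198]
[ 0.342 -0.519  0.223]
[ 0.426 -0.41   0.247]
[ 0.483 -0.285  0.271]
[ 0.51  -0.15   0.295]
[ 0.504 -0.013  0.319]
[0.467 0.12  0.343]
```

Run:
```python
from h import *
a,Ka,Ta=load('pics/scene0.npz')
cv2.imwrite('pics/pan.png',cv2.resize(a[0:120,320:480],None,fx=5,fy=5,interpolation=2))
cv2.imwrite('pics/printer.png',cv2.resize(a[100:300,350:500],None,fx=3,fy=3,interpolation=2))
```

```text
(no output)
```

View pics/pan.png

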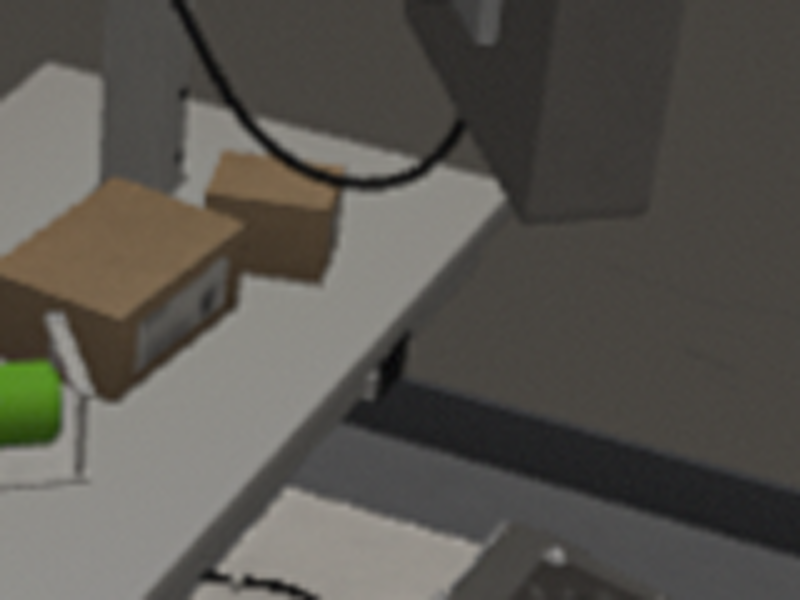

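View pics/printer.png

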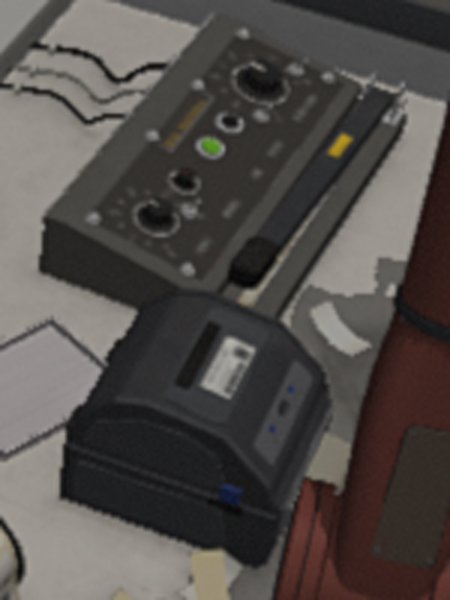

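Run:
```python
from h import *
a,Ka,Ta=load('pics/scene0.npz'); b,Kb,Tb=load('pics/side0.npz')
for n,sc,si in [('panel fl',(449,42),(297,175)),('panel fl2',(425,44),(297,175)),('print label',(426.5,222.5),(227.7,274)),('slot',(416.5,218),(240,270.7)),('slot top end',(423,208.5),(238,261)),('slot other end',(411,228),(243,284)),('roll hub',(285,337),(264.5,241)),('roll rim right',(356,291),(282,225)),('bottle',(240,340),(272,170)), ('white carton',(253,312),(290,201))]:
    P,e=tri([ray(Ka,Ta,sc),ray(Kb,Tb,si)]); print(n,np.round(P,3),np.round(e,1))
# printer base lower edge nearest tray
for p in [(290,335),(272,341)]: print(np.round(onz(Kb,Tb,p,0),3))
for p in [(371,265)]: print(np.round(onz(Ka,Ta,p,0),3))
# roll edge on vertical planes
for p in [(283,222),(264,195)]:
    o,d=ray(Kb,Tb,p)
    for y in (.05,.1,.15,.2): print(p,np.round(o+d*(y-o[1])/d[1],3))
```

```text
panel fl [ 0.456 -0.461  0.537] [0.8 0.8]
panel fl2 [ 0.474 -0.408  0.528] [24.3 24.3]
print label [ 0.271 -0.197  0.161] [2.3 2.3]
slot [ 0.3   -0.189  0.164] [2. 2.]
slot top end [ 0.296 -0.201  0.199] [5.8 5.8]
slot other end [ 0.306 -0.184  0.122] [0.8 0.8]
roll hub [ 0.339  0.265 -0.017] [24.2 24.2]
roll rim right [0.336 0.093 0.104] [57.5 57.5]
bottle [0.343 0.428 0.155] [1.3 1.3]
white carton [0.412 0.323 0.094] [9.1 9.1]
[ 0.418 -0.235  0.   ]
[ 0.374 -0.256  0.   ]
[ 0.36  -0.083  0.   ]
(283, 222) [0.396 0.05  0.163]
(283, 222) [0.392 0.1   0.135]
(283, 222) [0.389 0.15  0.107]
(283, 222) [0.386 0.2   0.079]
(264, 195) [0.348 0.05  0.248]
(264, 195) [0.343 0.1   0.223]
(264, 195) [0.338 0.15  0.198]
(264, 195) [0.332 0.2   0.173]
```

Run:
```python
from h import *
from cell import env
s=env.observe();R=s['ee_rot'];p=s['tcp_pos']
rows=[.02,-.13,-.06,0,0,0,1]*7+[.17,0,-.02,0,0,-.0225,1]*9
for k in range(0,17,2):
    P,Q=sim(p,R,rows[:7*k]); print(k,np.round(P,3),round(np.hypot(*P[:2]),3),round(np.degrees(np.arctan2(P[1],P[0]))),round(yaw(Q)))
```

```text
0 [ 0.235 -0.605  0.198] 0.65 -69 -69
2 [ 0.224 -0.554  0.223] 0.598 -68 -69
4 [ 0.213 -0.503  0.247] 0.546 -67 -69
6 [ 0.201 -0.451  0.271] 0.494 -66 -69
8 [ 0.227 -0.413  0.287] 0.472 -61 -65
10 [ 0.288 -0.382  0.295] 0.478 -53 -57
12 [ 0.343 -0.343  0.303] 0.485 -45 -49
14 [ 0.392 -0.296  0.311] 0.492 -37 -40
16 [ 0.435 -0.243  0.319] 0.498 -29 -32
```

```bash
python3 -m jog '[0.02,-0.13,-0.06,0,0,0,1, 0.02,-0.13,-0.06,0,0,0,1, 0.02,-0.13,-0.06,0,0,0,1, 0.02,-0.13,-0.06,0,0,0,1, 0.02,-0.13,-0.06,0,0,0,1, 0.02,-0.13,-0.06,0,0,0,1, 0.02,-0.13,-0.06,0,0,0,1, 0.17,0,-0.02,0,0,-0.0225,1, 0.17,0,-0.02,0,0,-0.0225,1, 0.17,0,-0.02,0,0,-0.0225,1, 0.17,0,-0.02,0,0,-0.0225,1, 0.17,0,-0.02,0,0,-0.0225,1, 0.17,0,-0.02,0,0,-0.0225,1, 0.17,0,-0.02,0,0,-0.0225,1, 0.17,0,-0.02,0,0,-0.0225,1, 0.17,0,-0.02,0,0,-0.0225,1, 0,0,0,0,0,0,1, 0,0,0,0,0,0,1]'
cat > snap.py <<'E'
import sys,numpy as np,cv2
from cell import eyes
for n in sys.argv[2:]:
    d=eyes.snapshot(n); np.savez(f'pics/{n}{sys.argv[1]}.npz',**d); cv2.imwrite(f'pics/{n}{sys.argv[1]}.png',d['image'])
E
python3 snap.py 1 wrist
```

```text
clock: 1.65
tcp_pos: [0.4357, -0.2412, 0.3192]
ee_rot: [[0.531, 0.847, 0.0], [0.847, -0.531, 0.0], [0.0, 0.0, -1.0]]
ft_force: [-0.9, -0.2, -0.4]
opening: 0.0871
```

View pics/wrist1.png

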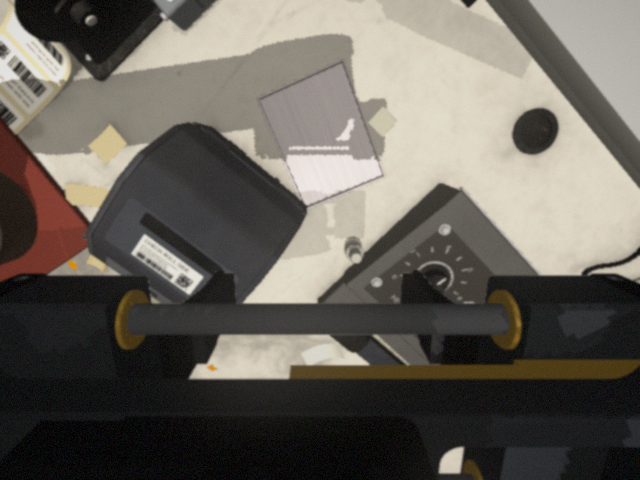

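The wrist view shows all of the tray, with corners near (259,99), (344,63), (382,174) and (307,207). The grey connector is at (353,247) and the printer borders the tray's lower left. I'll move on to take a second view, covering the carton too.

```bash
python3 - <<'E'
from h import *
w,K,T=load('pics/wrist1.npz')
P=[onz(K,T,p,.013) for p in [(259,99),(344,63),(382,174),(307,207)]]
for p in P: print(np.round(p,3))
print('c',np.mean(P[0:3:2],0)); print('conn',onz(K,T,(355,262),0))
E
python3 -m jog '[0.17,0,0.0,0,0,-0.0235,1, 0.17,0,0.0,0,0,-0.0235,1, 0.17,0,0.0,0,0,-0.0235,1, 0.17,0,0.0,0,0,-0.0235,1, 0.17,0,0.0,0,0,-0.0235,1, 0,0,0,0,0,0,1, 0,0,0,0,0,0,1]'
python3 snap.py 2 wrist
```

```text
[ 0.44  -0.082  0.013]
[ 0.562 -0.106  0.013]
[ 0.534 -0.26   0.013]
[ 0.416 -0.243  0.013]
c [ 0.4871849 -0.1712866  0.013    ]
conn [ 0.43116369 -0.36092529  0.        ]
clock: 2.28
tcp_pos: [0.5029, -0.0879, 0.319]
ee_rot: [[0.192, 0.981, -0.0], [0.981, -0.192, -0.0], [-0.0, -0.0, -1.0]]
ft_force: [-0.1, -1.6, -0.7]
opening: 0.0872
```

View pics/wrist2.png

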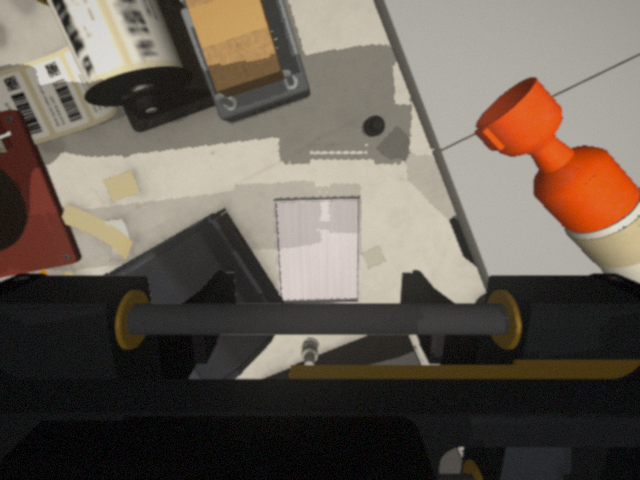

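Run:
```python
from h import *
w,K,T=load('pics/wrist1.npz');w2,K2,T2=load('pics/wrist2.npz')
a,Ka,Ta=load('pics/scene0.npz'); b,Kb,Tb=load('pics/side0.npz')
for n,p,q in [('-x+y',(259,99),(275,198)),('+x+y',(344,63),(359,196)),('+x-y',(382,174),(357.5,299.5))]:
    P,e=tri([ray(K,T,p),ray(K2,T2,q)]); print(n,np.round(P,3),np.round(e,1), np.round(onz(K2,T2,q,.013),3))
print('c2',(onz(K2,T2,(275,198),.013)+onz(K2,T2,(357.5,299.5),.013))/2)
P,e=tri([ray(Ka,Ta,(316,163)),ray(Kb,Tb,(378,243))]);print('shelf',P,e)
for sc,wr in [((424,184),(205,125)),((372,232),(305,210)),]: # printer candidates w1
    P,e=tri([ray(Ka,Ta,sc),ray(K,T,wr)]);print('printer',P,e)
P,e=tri([ray(K,T,(305,212)),ray(K2,T2,(281,300))]);print('printer corner w1 w2',P,e)
P,e=tri([ray(K,T,(190,124)),ray(K2,T2,(222,212))]);print('printer corner2',P,e)
g=cv2.resize(w2[0:240,160:360],None,fx=3,fy=2.5); cv2.imwrite('pics/w2c.png',g)
```

```text
-x+y [ 0.438 -0.078 -0.008] [0.4 0.4] [ 0.441 -0.075  0.013]
+x+y [ 0.567 -0.101 -0.017] [0.5 0.5] [ 0.564 -0.096  0.013]
+x-y [ 0.534 -0.261  0.013] [0.3 0.3] [ 0.535 -0.261  0.013]
c2 [ 0.48800568 -0.16782315  0.013     ]
shelf [ 0.63926528 -0.13149542  0.20198875] [np.float64(0.27964320827072064), np.float64(0.279643208270676)]
printer [ 0.36045383 -0.16557275  0.2734646 ] [np.float64(69.79054039848278), np.float64(69.79054039848276)]
printer [ 0.43184639 -0.2226776  -0.00314593] [np.float64(33.73792230480684), np.float64(33.73792230480689)]
printer corner w1 w2 [ 0.40516978 -0.25335352 -0.02229391] [np.float64(0.9768387147261902), np.float64(0.976838714726219)]
printer corner2 [ 0.3650048  -0.07256673  0.06552992] [np.float64(10.271936131103596), np.float64(10.27193613110359)]
```

View pics/w2c.png

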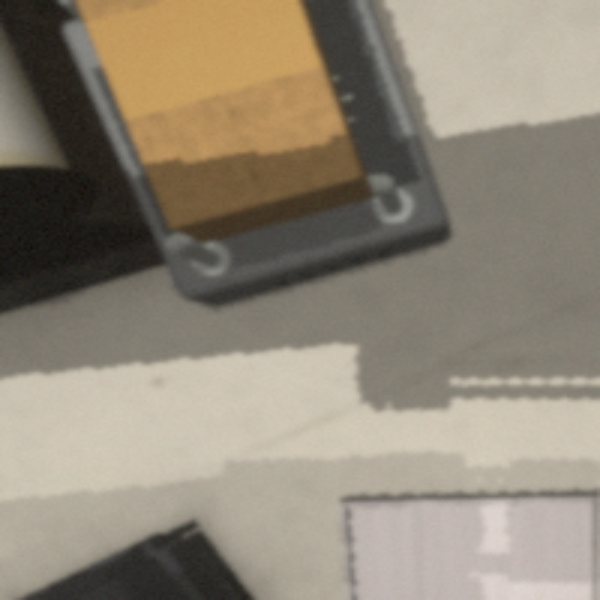

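Run:
```python
from h import *
w,K,T=load('pics/wrist1.npz');w2,K2,T2=load('pics/wrist2.npz')
a,Ka,Ta=load('pics/scene0.npz'); b,Kb,Tb=load('pics/side0.npz')
# scene corner vertical edge of printer
for uv in [(371,265),(371,246),(371.5,236)]:
    o,d=ray(Ka,Ta,uv)
    B=np.array([.36,-.083]); t=np.dot(B-o[:2],d[:2])/np.dot(d[:2],d[:2]); print('sc',uv,np.round(o+t*d,3))
B=np.array([.418,-.235])
for uv in [(290,335),(288.5,307),(288,300),(280,285)]:
    o,d=ray(Kb,Tb,uv); t=np.dot(B-o[:2],d[:2])/np.dot(d[:2],d[:2]); print('si',uv,np.round(o+t*d,3))
for z in (.1,.2,.22):
    print(z,[np.round(onz(K2,T2,q,z)[:2],3).tolist() for q in [(385,20),(440,150),(488,290)]])
for q in [(222,212),(281,300),(265,275)]: print(q,[np.round(onz(K2,T2,q,z)[:2],3).tolist() for z in (0,.05,.1,.15)])
for q in [(190,124),(305,210),(225,140),(270,180)]: print('w1',q,[np.round(onz(K,T,q,z)[:2],3).tolist() for z in (0,.05,.1,.15)])
cv2.imwrite('pics/w1c.png',cv2.resize(w[50:280,80:400],None,fx=2.4,fy=2.4))
```

```text
sc (371, 265) [ 0.36  -0.083  0.   ]
sc (371, 246) [ 0.365 -0.079  0.082]
sc (371.5, 236) [ 0.366 -0.078  0.123]
si (290, 335) [ 0.418 -0.235  0.   ]
si (288.5, 307) [ 0.417 -0.235  0.089]
si (288, 300) [ 0.417 -0.235  0.11 ]
si (280, 285) [ 0.4   -0.236  0.156]
0.1 [[0.613, 0.099], [0.658, -0.047], [0.702, -0.237]]
0.2 [[0.59, 0.07], [0.623, -0.039], [0.657, -0.182]]
0.22 [[0.585, 0.065], [0.616, -0.038], [0.647, -0.172]]
(222, 212) [[0.355, -0.082], [0.371, -0.075], [0.387, -0.069], [0.403, -0.062]]
(281, 300) [[0.411, -0.244], [0.421, -0.221], [0.432, -0.198], [0.443, -0.176]]
(265, 275) [[0.395, -0.195], [0.407, -0.178], [0.419, -0.16], [0.432, -0.142]]
w1 (190, 124) [[0.337, -0.054], [0.35, -0.067], [0.364, -0.079], [0.378, -0.091]]
w1 (305, 210) [[0.409, -0.247], [0.415, -0.241], [0.422, -0.234], [0.428, -0.227]]
w1 (225, 140) [[0.366, -0.099], [0.377, -0.107], [0.388, -0.115], [0.398, -0.123]]
w1 (270, 180) [[0.389, -0.181], [0.397, -0.181], [0.406, -0.181], [0.414, -0.181]]
```

View pics/w1c.png

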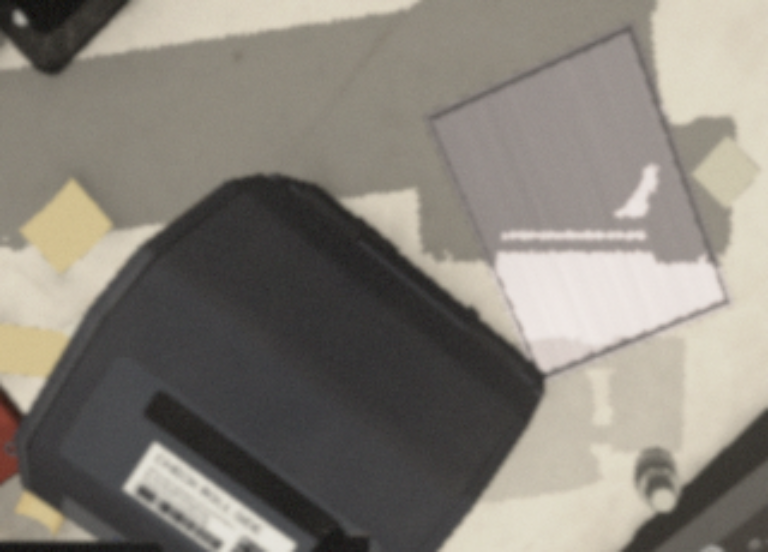

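```bash
python3 -m jog '[0.125,-0.04,0,0,0,-0.022,1, 0.125,-0.04,0,0,0,-0.022,1, 0.125,-0.04,0,0,0,-0.022,1, 0.125,-0.04,0,0,0,-0.022,1, 0,0,0,0,0,0,1, 0,0,0,0,0,0,1]'
python3 snap.py 3 wrist
```

```text
clock: 2.83
tcp_pos: [0.4799, 0.013, 0.3194]
ee_rot: [[-0.08, 0.997, 0.0], [0.997, 0.08, -0.001], [-0.001, 0.0, -1.0]]
ft_force: [0.7, -1.0, -0.2]
opening: 0.0873
```

View pics/wrist3.png

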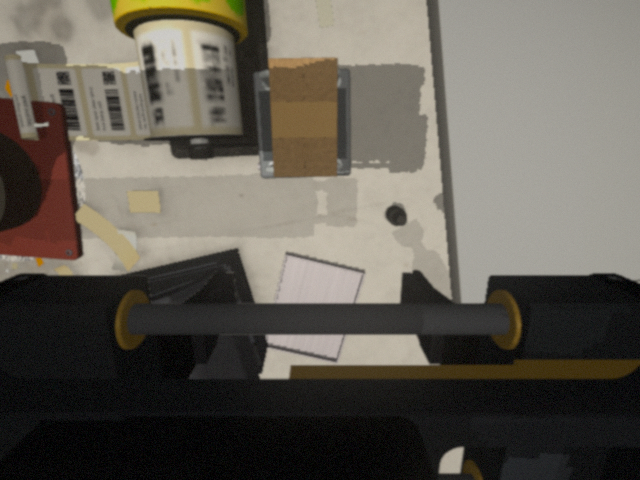

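Now the carton's top face is square in view, with corners (272,58), (337,58), (337,177) and (272,177). The roll's right edge is at (242,~80).

Run:
```python
from h import *
w,K,T=load('pics/wrist3.npz'); w2,K2,T2=load('pics/wrist2.npz'); a,Ka,Ta=load('pics/scene0.npz')
x0,y0=255,45; r=w[y0:190,x0:355]; hsv=cv2.cvtColor(r,cv2.COLOR_BGR2HSV)
m=cv2.inRange(hsv,(5,90,40),(25,255,255))
cs,_=cv2.findContours(m,cv2.RETR_EXTERNAL,cv2.CHAIN_APPROX_NONE); c=max(cs,key=cv2.contourArea)
print('rect',[np.round(v,1) for v in cv2.minAreaRect(c)])
bx=cv2.boxPoints(cv2.minAreaRect(c))+[x0,y0]; print(np.round(bx,1).tolist())
Ps=[onz(K,T,p,.16) for p in bx]
for P in Ps: print(np.round(P,3))
print('c',np.mean(Ps,0))
# heights: match near corners w2 / scene
for n,q,r_ in [('-x-y',(218,78),(272,177)),('+x-y',(282,62),(337,177))]:
    P,e=tri([ray(K2,T2,q),ray(K,T,r_)]);print(n,np.round(P,3),e)
for n,q,r_ in [('+x-y',(306,230),(337,177)),('+x+y',(280,251.5),(337,58)),('-x-y',(323.5,240.5),(272,177)),('-x+y',(298,262.5),(272,58))]:
    P,e=tri([ray(Ka,Ta,q),ray(K,T,r_)]);print(n,np.round(P,3),np.round(e,1))
for z in(.05,.1,.13,.15):print('roll edge',z,onz(K,T,(243,80),z)[:2],onz(K,T,(241,135),z)[:2], 'base', onz(K,T,(268,90),z)[:2])
cv2.imwrite('pics/w3c.png',cv2.resize(w[0:190,160:360],None,fx=3.5,fy=3.1))
```

```text
rect [array([48.2, 71.9]), array([118. ,  69.2]), np.float64(88.3)]
[[266.8, 59.0], [336.0, 56.9], [339.6, 174.8], [270.4, 176.9]]
[0.421 0.161 0.16 ]
[0.485 0.168 0.16 ]
[0.499 0.06  0.16 ]
[0.429 0.053 0.16 ]
c [0.45878383 0.11068169 0.16      ]
-x-y [0.439 0.057 0.186] [np.float64(4.645969439176365), np.float64(4.645969439176394)]
+x-y [0.498 0.06  0.179] [np.float64(2.5199783352415484), np.float64(2.519978335241551)]
+x-y [0.497 0.056 0.151] [1.2 1.2]
+x+y [0.485 0.167 0.157] [1.5 1.5]
-x-y [0.43  0.053 0.155] [0.4 0.4]
-x+y [0.424 0.162 0.156] [2.5 2.5]
roll edge 0.05 [0.37526519 0.15910898] [0.37403219 0.09298448] base [0.40693761 0.15004372]
roll edge 0.1 [0.38618342 0.151094  ] [0.38508576 0.09222781] base [0.41437924 0.14302381]
roll edge 0.13 [0.39273436 0.14628501] [0.39171791 0.09177381] base [0.41884422 0.13881186]
roll edge 0.15 [0.39710165 0.14307902] [0.39613933 0.09147114] base [0.42182087 0.1360039 ]
```

View pics/w3c.png

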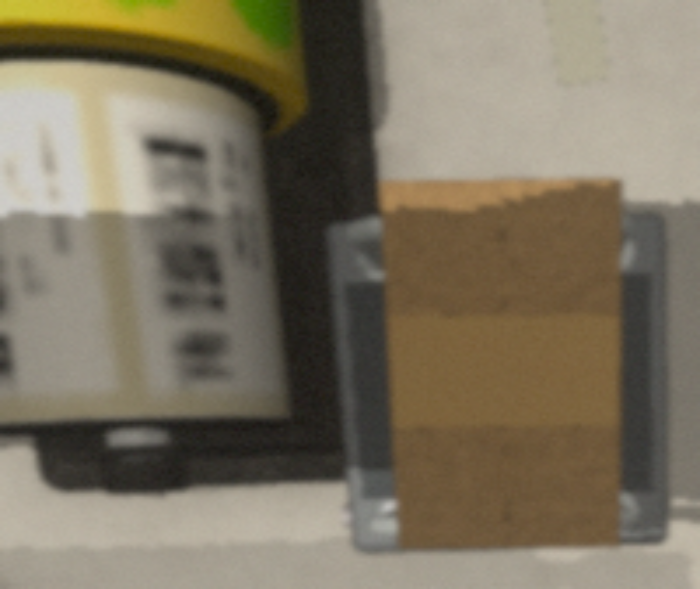

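```bash
python3 -m jog '[0.164,-0.022,0,0,0,-0.002,1, 0.164,-0.022,0,0,0,-0.002,1, 0.164,-0.022,0,0,0,-0.002,1, 0,0,0.12,0,0,0,1, 0,0,0.12,0,0,0,1, 0,0,0.12,0,0,0,1, 0,0,0.12,0,0,0,1, 0,0,0.06,0,0,0,1, 0,0,0,0,0,0,1]'
python3 snap.py 4 wrist scene side
```

```text
clock: 3.63
tcp_pos: [0.4574, 0.1084, 0.2087]
ee_rot: [[-0.097, 0.995, -0.004], [0.995, 0.097, -0.001], [-0.0, -0.004, -1.0]]
ft_force: [0.1, -0.9, 0.4]
opening: 0.0871
```

View pics/wrist4.png

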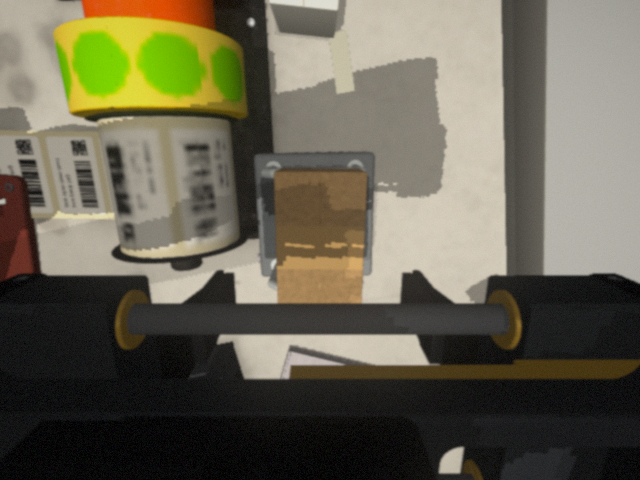

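View pics/side4.png

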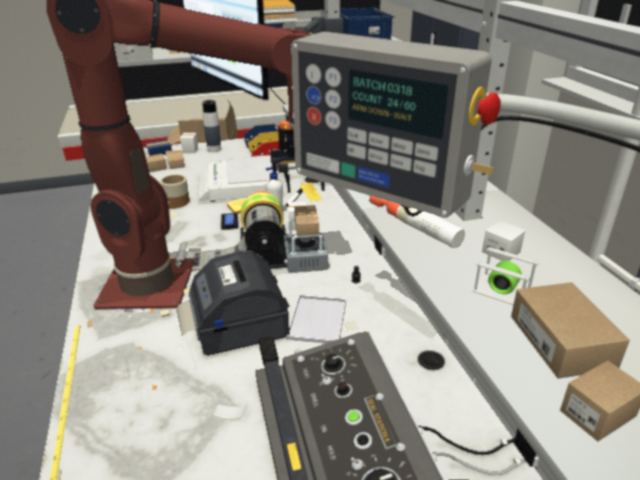

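View pics/scene4.png

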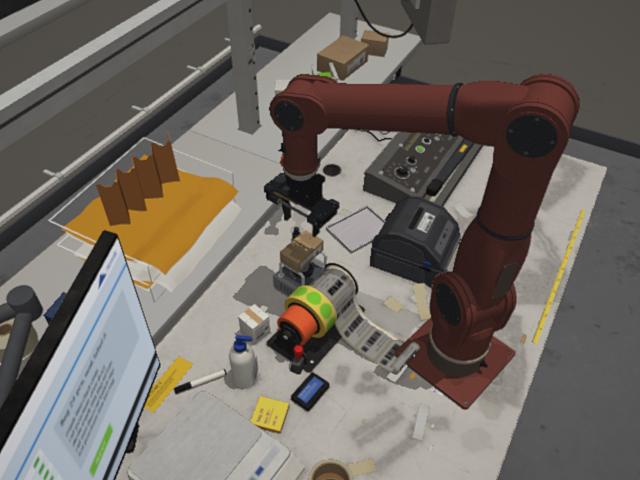

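The carton is centred between the fingers: its far edge runs (275,170) to (366,170), against an image centre of 318. The roll is clear on the left, so I'll go down and grip.

```bash
python3 -c "
from h import *
w,K,T=load('pics/wrist4.npz')
print(onz(K,T,(275,170),.16),onz(K,T,(366,170),.16))"
python3 -m jog '[0,0,0.1,0,0,0,1, 0,0,0.1,0,0,0,1, 0,0,0.093,0,0,0,1, 0,0,0,0,0,0,1, 0,0,0,0,0,0,0.5, 0,0,0,0,0,0,0.5, 0,0,0,0,0,0,0.5, 0,0,0,0,0,0,0.5, 0,0,0,0,0,0,0.5, 0,0,0,0,0,0,0.5]' 25
```

```text
[0.42306757 0.16325312 0.16      ] [0.48564767 0.16934124 0.16      ]
clock: 4.62
tcp_pos: [0.4587, 0.1106, 0.1531]
ee_rot: [[-0.1, 0.995, 0.001], [0.995, 0.1, 0.0], [-0.0, 0.001, -1.0]]
ft_force: [0.0, -0.9, -0.3]
opening: 0.0553
```

```bash
python3 snap.py 5 wrist scene side; python3 -c "
import cv2
a=cv2.imread('pics/scene5.png')[170:290,240:360];b=cv2.imread('pics/side5.png')[170:290,240:360]
import numpy as np
cv2.imwrite('pics/c5.png',cv2.resize(np.hstack([a,b]),None,fx=3.3,fy=3.3,interpolation=2))"; python3 -c "
from cell import env;print(env.observe()['opening'])"
```

```text
0.046236603014522336
```

View pics/c5.png

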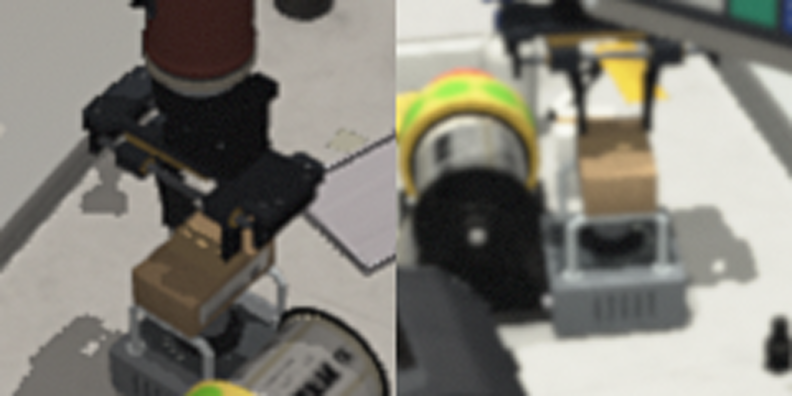

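View pics/wrist5.png

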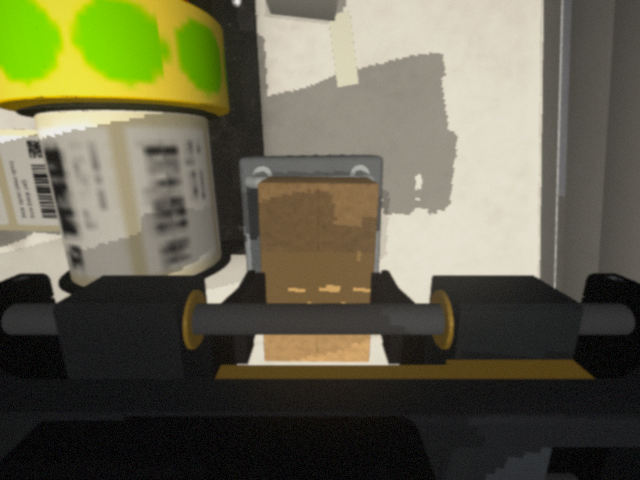

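```bash
python3 snap.py 6 wrist scene side; python3 -c "
import cv2
a=cv2.imread('pics/scene6.png')[210:290,260:345];b=cv2.imread('pics/side6.png')[175:255,270:350]
cv2.imwrite('pics/c6a.png',cv2.resize(a,None,fx=7,fy=7,interpolation=2));cv2.imwrite('pics/c6b.png',cv2.resize(b,None,fx=7,fy=7,interpolation=2))
w=cv2.imread('pics/wrist6.png')[140:390,200:440];cv2.imwrite('pics/c6w.png',cv2.resize(w,None,fx=2.4,fy=2.4,interpolation=2))"; python3 -c "
from cell import env;s=env.observe();print(s['opening'],s['tcp_pos'],s['ft_force'],s['clock'])"
```

```text
0.043952090647475996 [0.45838588 0.11062911 0.15255365] [-0.16497562 -0.7735248  -0.31011835] 4.9167
```

View pics/c6a.png

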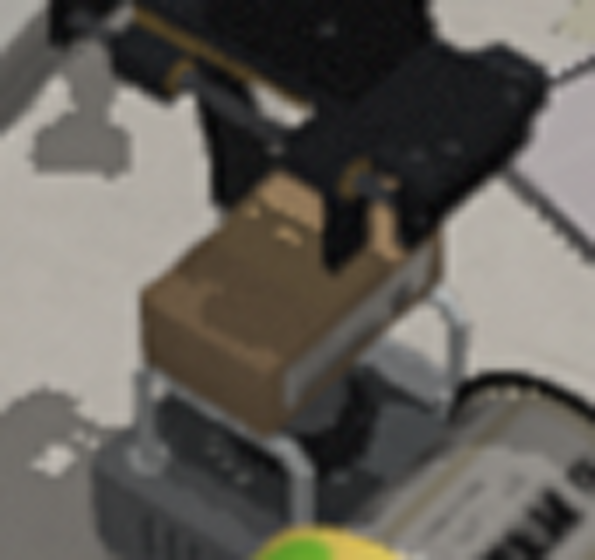

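View pics/c6b.png

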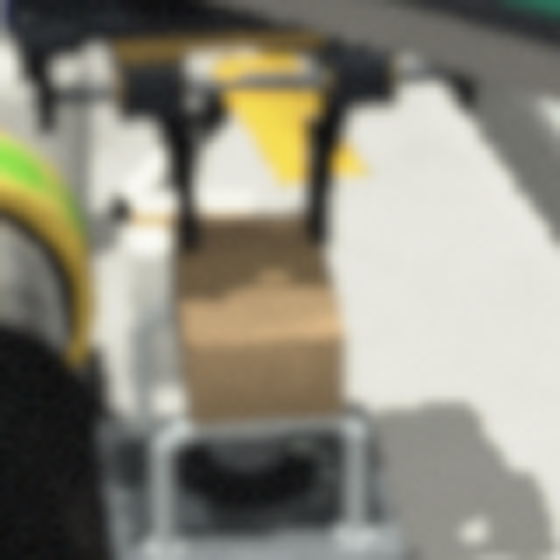

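View pics/c6w.png

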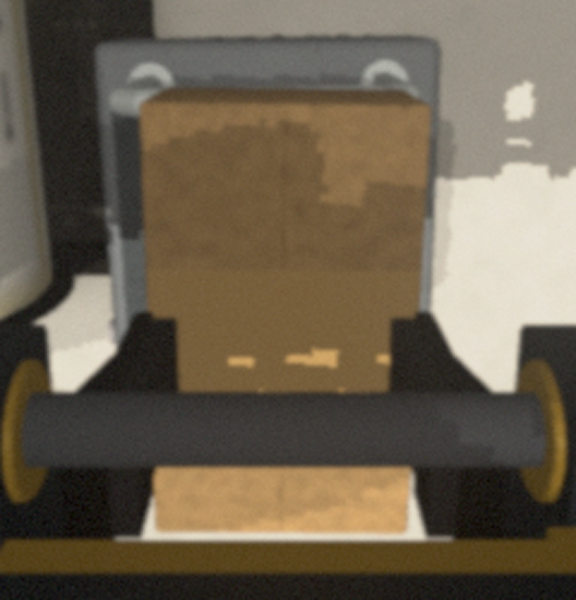

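Run:
```python
from h import *
a,Ka,Ta=load('pics/scene6.npz'); b,Kb,Tb=load('pics/side6.npz'); w,K,T=load('pics/wrist6.npz')
P,e=tri([ray(Ka,Ta,(308.3,248.3)),ray(Kb,Tb,(297.1,210))]);print('tip -x',P,e)
for p in ([.4364,.1085,.1416],[.4804,.1128,.1416],[.4364,.1085,.16],[.4364,.1085,.165]): print(p,'scene',np.round(proj(Ka,Ta,p),1),'side',np.round(proj(Kb,Tb,p),1),'wrist',np.round(proj(K,T,p),1))
for n,im,KK,TT in(('sc',a,Ka,Ta),('si',b,Kb,Tb)):
    pass
# wrist far edge corners of carton now
s=2.4
q1=(200+143/s,140+100/s);q2=(200+430/s,140+103/s);q3=(200+157/s,140+532/s);q4=(200+407/s,140+531/s)
for z in(.155,.16):
    P=[onz(K,T,q,z) for q in (q1,q2,q3,q4)]; print(z,[np.round(p[:2],3).tolist() for p in P],'w',[round(np.linalg.norm(P[i]-P[j])*1000,1) for i,j in((0,1),(2,3),(0,2),(1,3))])
```

```text
tip -x [0.43289639 0.11126811 0.16701229] [np.float64(1.2719969991669287), np.float64(1.2719969991670923)]
[0.4364, 0.1085, 0.1416] scene [307.7 253.2] side [298.2 218.4] wrist [281.1 267.6]
[0.4804, 0.1128, 0.1416] scene [295.3 245.8] side [313.3 217.4] wrist [351.5 267.8]
[0.4364, 0.1085, 0.16] scene [307.7 248.6] side [298.  212.8] wrist [277.7 278.8]
[0.4364, 0.1085, 0.165] scene [307.7 247.3] side [297.9 211.3] wrist [276.7 282.2]
0.155 [[0.422, 0.162], [0.487, 0.168], [0.432, 0.049], [0.498, 0.056]] w [np.float64(65.3), np.float64(66.2), np.float64(113.3), np.float64(112.4)]
0.16 [[0.423, 0.163], [0.486, 0.168], [0.433, 0.053], [0.497, 0.06]] w [np.float64(63.5), np.float64(64.4), np.float64(110.3), np.float64(109.3)]
```

The fingers closed above the carton. The tips triangulate to z≈0.165, about 12 mm above the reported TCP instead of 11 mm below it. The carton is untouched, so I'll reopen and check that offset at full opening too.

```bash
python3 -m jog '[0,0,0,0,0,0,1, 0,0,0,0,0,0,1, 0,0,0,0,0,0,1, 0,0,0,0,0,0,1, 0,0,0,0,0,0,1, 0,0,0,0,0,0,1, 0,0,0,0,0,0,1, 0,0,0,0,0,0,1]'
python3 snap.py 7 wrist scene side;python3 -c "
import cv2
a=cv2.imread('pics/scene7.png')[210:290,260:345];b=cv2.imread('pics/side7.png')[175:255,270:350]
cv2.imwrite('pics/c7a.png',cv2.resize(a,None,fx=7,fy=7,interpolation=2));cv2.imwrite('pics/c7b.png',cv2.resize(b,None,fx=7,fy=7,interpolation=2))
a=cv2.imread('pics/side0.png')[330:430,120:220];cv2.imwrite('pics/c0b.png',cv2.resize(a,None,fx=5,fy=5,interpolation=2))"
python3 - <<'E'
from h import *
b,Kb,Tb=load('pics/side0.npz')
R=np.array([[0.932,0.362,-0.001],[0.362,-0.932,0.001],[0,-.002,-1]]);p=np.array([.235,-.605,.198])
for dz in(.011,0,-.013):
  for dy in(-.0435,.0435): print(dz,dy,np.round(proj(Kb,Tb,p+R@[0,dy,dz]),1))
E
```

```text
clock: 5.58
tcp_pos: [0.4585, 0.1106, 0.1526]
ee_rot: [[-0.1, 0.995, 0.0], [0.995, 0.1, 0.0], [0.0, 0.0, -1.0]]
ft_force: [0.1, 0.1, -0.4]
opening: 0.0849
0.011 -0.0435 [169.  381.7]
0.011 0.0435 [177.1 418.3]
0 -0.0435 [168.1 377.3]
0 0.0435 [176.1 413.8]
-0.013 -0.0435 [166.9 372. ]
-0.013 0.0435 [175.  408.3]
```

View pics/c0b.png

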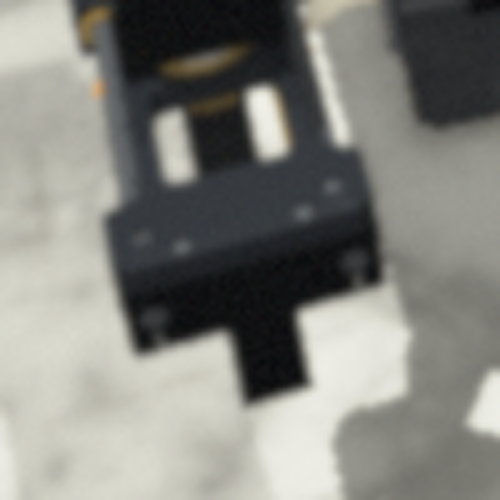

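View pics/c7b.png

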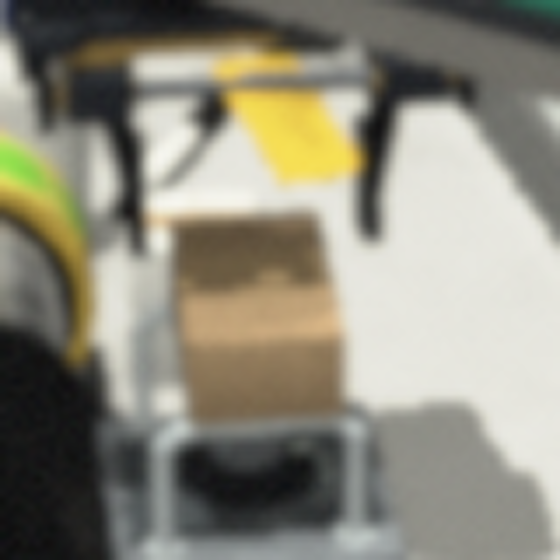

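View pics/c7a.png

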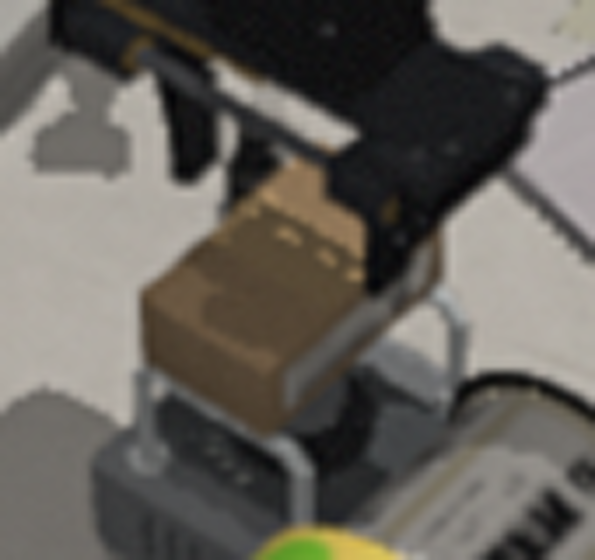

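Run:
```python
from h import *
a,Ka,Ta=load('pics/scene7.npz'); b,Kb,Tb=load('pics/side7.npz')
for n,s,q in(('+x',(286.9,235.4),(323.1,208.6)),('-x',(313.6,251.4),(289.6,210))):
    print(n,*tri([ray(Ka,Ta,s),ray(Kb,Tb,q)]))
```

```text
+x [0.50851124 0.11792669 0.16686623] [np.float64(0.9543782487498758), np.float64(0.9543782487499898)]
-x [0.41239455 0.11042085 0.16853048] [np.float64(0.01663783715454056), np.float64(0.016637837154710945)]
```

```bash
python3 -m jog '[0,0,0.06,0,0,0,1, 0,0,0.06,0,0,0,1, 0,0,0.05,0,0,0,1, 0,0,0,0,0,0,1]'; python3 snap.py 8 side scene wrist;python3 -c "
import cv2,numpy as np
a=cv2.imread('pics/scene8.png')[210:290,260:345];b=cv2.imread('pics/side8.png')[175:255,270:355]
cv2.imwrite('pics/c8.png',cv2.resize(np.hstack([a,b]),None,fx=4.6,fy=4.6,interpolation=2))"
```

```text
clock: 6.07
tcp_pos: [0.4566, 0.1101, 0.1156]
ee_rot: [[-0.101, 0.995, -0.004], [0.995, 0.101, -0.0], [0.0, -0.004, -1.0]]
ft_force: [0.2, -0.1, -0.5]
opening: 0.0873
```

View pics/c8.png

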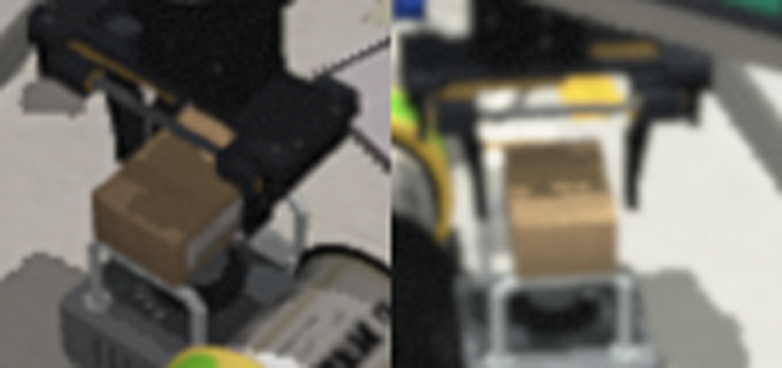

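View pics/wrist8.png

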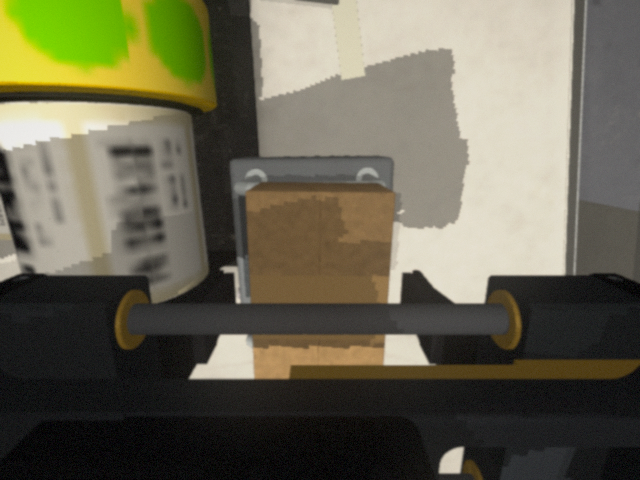

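The fingers now straddle the carton's sides, so I'll close.

```bash
python3 -m jog '[0,0,0,0,0,0,0.6, 0,0,0,0,0,0,0.6, 0,0,0,0,0,0,0.6, 0,0,0,0,0,0,0.6, 0,0,0,0,0,0,0.6, 0,0,0,0,0,0,0.6]' 25
```

```text
clock: 6.72
tcp_pos: [0.4586, 0.1107, 0.1188]
ee_rot: [[-0.1, 0.995, 0.0], [0.995, 0.1, -0.0], [-0.0, 0.0, -1.0]]
ft_force: [0.8, 0.3, 1.8]
opening: 0.0643
```

```bash
python3 -m jog '[0,0,-0.1,0,0,0,0.6, 0,0,-0.1,0,0,0,0.6, 0,0,0,0,0,0,0.6]'
python3 - <<'E'
from h import *
from cell import env
s=env.observe();p,R=s['tcp_pos'],s['ee_rot']
r=[0,0,-.13,0,0,0,.6]*3+[-.134,.021,0,0,0,.0088,.6]*10
print(*sim(p,R,r),yaw(sim(p,R,r)[1]))
E
```

```text
clock: 6.97
tcp_pos: [0.4601, 0.1112, 0.1616]
ee_rot: [[-0.101, 0.995, 0.004], [0.995, 0.101, 0.001], [0.0, 0.004, -1.0]]
ft_force: [1.2, -0.5, -0.9]
opening: 0.0647
[ 0.49527663 -0.15686693  0.23965316] [[ 1.74766111e-01  9.84601243e-01  4.14713976e-03]
 [ 9.84609190e-01 -1.74769747e-01  5.28283665e-04]
 [ 1.24494332e-03  3.99098584e-03 -9.99991261e-01]] -10.065340056870026
```

```bash
python3 -m jog '[0,0,-0.13,0,0,0,0.6, 0,0,-0.13,0,0,0,0.6, 0,0,-0.13,0,0,0,0.6, -0.134,0.029,0,0,0,0.0088,0.6, -0.134,0.029,0,0,0,0.0088,0.6, -0.134,0.029,0,0,0,0.0088,0.6, -0.134,0.029,0,0,0,0.0088,0.6, -0.134,0.029,0,0,0,0.0088,0.6, -0.134,0.029,0,0,0,0.0088,0.6, -0.134,0.029,0,0,0,0.0088,0.6, -0.134,0.029,0,0,0,0.0088,0.6, -0.134,0.029,0,0,0,0.0088,0.6, -0.134,0.029,0,0,0,0.0088,0.6, 0,0,0,0,0,0,0.6, 0,0,0,0,0,0,0.6]'; python3 snap.py 9 wrist scene side
```

```text
clock: 8.22
tcp_pos: [0.5096, -0.1607, 0.2361]
ee_rot: [[0.179, 0.984, -0.001], [0.984, -0.179, 0.001], [0.0, -0.001, -1.0]]
ft_force: [1.0, 0.5, -1.5]
opening: 0.065
```

View pics/wrist9.png

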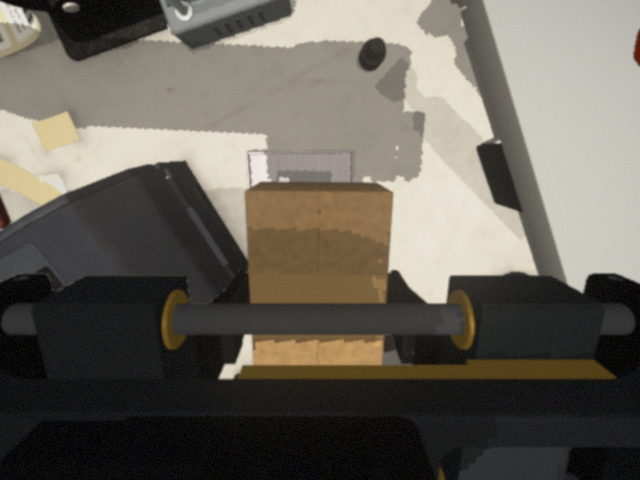

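View pics/side9.png

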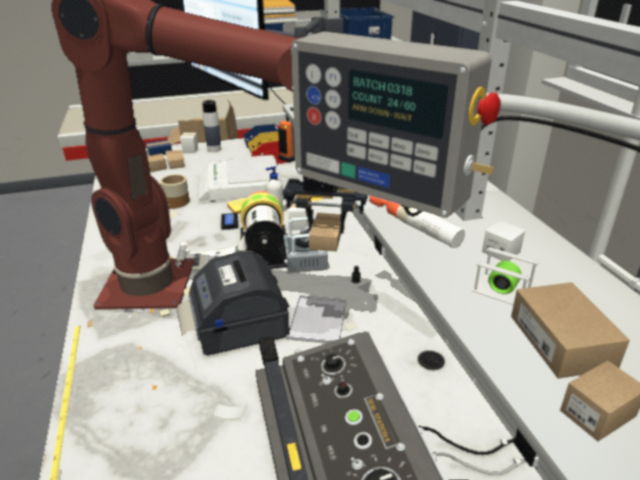

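View pics/scene9.png

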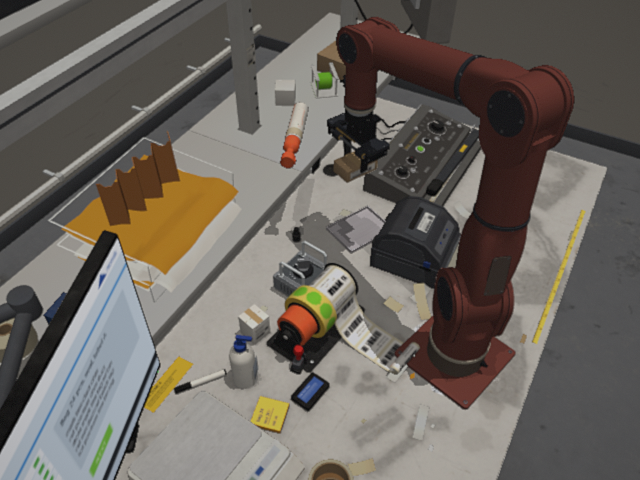

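```bash
python3 - <<'E'
from h import *
w,K,T=load('pics/wrist9.npz')
for q in [(248,150),(354,150)]: print(onz(K,T,q,.013))
E
python3 -m jog '[0.032,0.01,0.12,0,0,0,0.6, 0,0,0.12,0,0,0,0.6, 0,0,0.12,0,0,0,0.6, 0,0,0.12,0,0,0,0.6, 0,0,0.12,0,0,0,0.6, 0,0,0.12,0,0,0,0.6, 0,0,0,0,0,0,0.6]'; python3 snap.py 10 wrist scene side; python3 -c "
import cv2,numpy as np
a=cv2.imread('pics/scene10.png')[150:280,290:430];b=cv2.imread('pics/side10.png')[220:350,250:390]
cv2.imwrite('pics/c10.png',cv2.resize(np.hstack([a,b]),None,fx=2.8,fy=2.8,interpolation=2))"
```

```text
[ 0.4412644  -0.07691335  0.013     ]
[ 0.56491476 -0.0995308   0.013     ]
clock: 8.95
tcp_pos: [0.5101, -0.1501, 0.0884]
ee_rot: [[0.173, 0.985, -0.006], [0.985, -0.173, 0.002], [0.001, -0.007, -1.0]]
ft_force: [-1.9, -0.0, -2.6]
opening: 0.0646
```

View pics/wrist10.png

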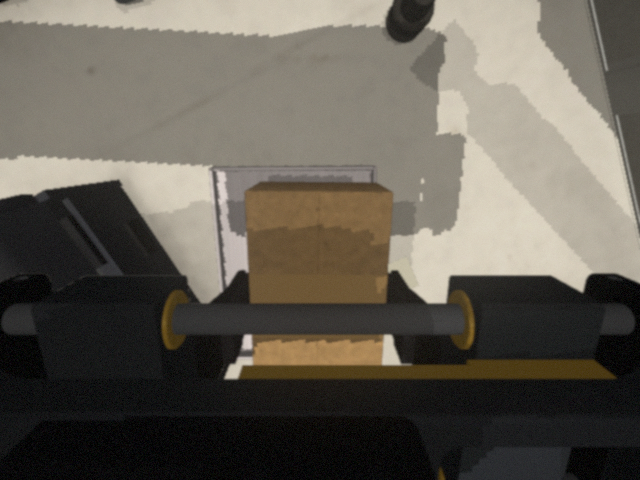

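View pics/c10.png

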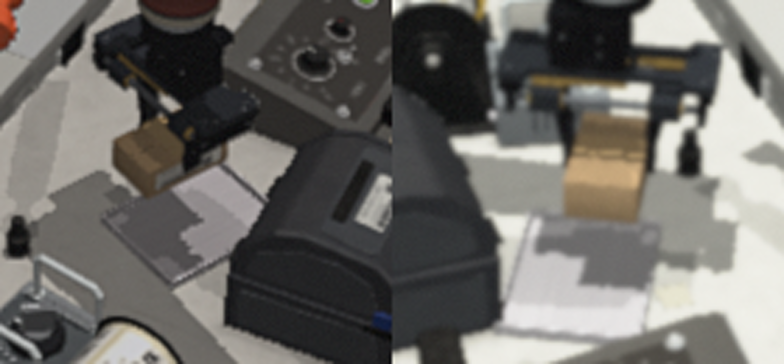

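```bash
python3 -m jog '[0,0,0.1,0,0,0,0.6, 0,0,0.1,0,0,0,0.6, 0,0,0.1,0,0,0,0.6, 0,0,0.08,0,0,0,0.6, 0,0,0,0,0,0,0.6, 0,0,0,0,0,0,0.6]'; python3 snap.py 11 wrist scene side; python3 -c "
import cv2,numpy as np
a=cv2.imread('pics/scene11.png')[150:280,290:430];b=cv2.imread('pics/side11.png')[220:350,250:390]
cv2.imwrite('pics/c11.png',cv2.resize(np.hstack([a,b]),None,fx=2.8,fy=2.8,interpolation=2))"
```

```text
clock: 9.6
tcp_pos: [0.5137, -0.1518, 0.0179]
ee_rot: [[0.175, 0.985, 0.001], [0.985, -0.175, -0.0], [0.0, 0.001, -1.0]]
ft_force: [0.6, 0.5, -1.6]
opening: 0.0651
```

View pics/wrist11.png

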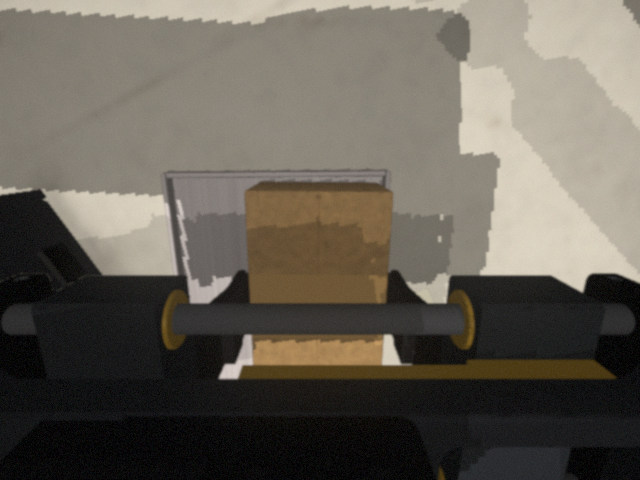

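View pics/c11.png

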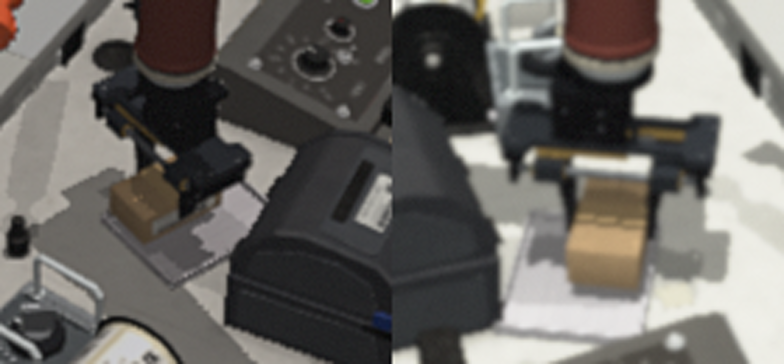

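Run:
```python
from h import *
from cell import env
s=env.observe();R,p=s['ee_rot'],s['tcp_pos']
w,K,T=load('pics/wrist11.npz')
for q in [(165,172),(390,170)]: 
    P=onz(K,T,q,.013); print(P, 'tool',R.T@(P-p))
print(p)
for q in [(247,192),(391,192)]: print('carton top far',R.T@(onz(K,T,q,.0179+.041)-p))
```

```text
[ 0.44014659 -0.0780402   0.013     ] tool [ 0.06001083 -0.08618702  0.00531808]
[ 0.56494735 -0.09912928  0.013     ] tool [0.06107984 0.04037794 0.00570512]
[ 0.5144901  -0.15219795  0.01860839]
carton top far [ 0.05466552 -0.03088269 -0.04041046]
carton top far [ 0.05464345  0.03167732 -0.04021891]
```

The carton's far edge is only about 3 mm from the tray's inner wall. I'll shift it about 7 mm and 5 mm back into the tray before setting it down.

```bash
python3 -m jog '[-0.018,-0.012,0,0,0,0,0.6, -0.018,-0.012,0,0,0,0,0.6, 0,0,0.03,0,0,0,0.6, 0,0,0.02,0,0,0,0.6, 0,0,0,0,0,0,0.6, 0,0,0,0,0,0,0.6]'; python3 snap.py 12 wrist
```

```text
clock: 10.25
tcp_pos: [0.5066, -0.1579, 0.0061]
ee_rot: [[0.175, 0.985, -0.001], [0.985, -0.175, 0.001], [0.0, -0.001, -1.0]]
ft_force: [0.8, -0.9, -1.9]
opening: 0.0646
```

View pics/wrist12.png

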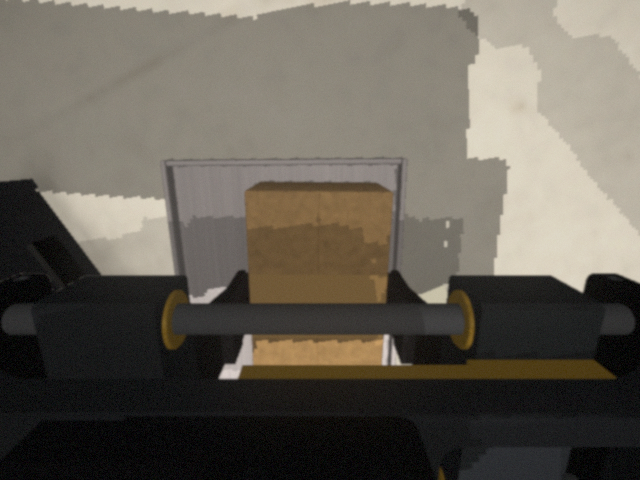

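```bash
python3 -m jog '[0,0,0.01,0,0,0,0.6, 0,0,0.005,0,0,0,0.6, 0,0,0,0,0,0,0.6, 0,0,0,0,0,0,0.6]'
```

```text
clock: 10.63
tcp_pos: [0.507, -0.1581, 0.0035]
ee_rot: [[0.175, 0.985, -0.0], [0.985, -0.175, 0.0], [0.0, -0.0, -1.0]]
ft_force: [-0.2, -0.6, -1.4]
opening: 0.0648
```

```bash
python3 -m jog '[0,0,0.006,0,0,0,0.6, 0,0,0.006,0,0,0,0.6, 0,0,0,0,0,0,0.6, 0,0,0,0,0,0,0.6]'
```

```text
clock: 10.97
tcp_pos: [0.5072, -0.1582, 0.0018]
ee_rot: [[0.175, 0.985, 0.0], [0.985, -0.175, -0.0], [-0.0, 0.0, -1.0]]
ft_force: [-3.5, 0.3, 7.4]
opening: 0.065
```

Contact shows as Fz +7 N, so the carton is on the floor. I'll open the fingers.

```bash
python3 -m jog '[0,0,0,0,0,0,0.9, 0,0,0,0,0,0,0.9, 0,0,0,0,0,0,0.9, 0,0,0,0,0,0,0.9, 0,0,0,0,0,0,0.9]'; python3 snap.py 13 wrist scene side;  python3 -c "
import cv2,numpy as np
a=cv2.imread('pics/scene13.png')[150:280,290:430];b=cv2.imread('pics/side13.png')[220:350,250:390]
cv2.imwrite('pics/c13.png',cv2.resize(np.hstack([a,b]),None,fx=2.8,fy=2.8,interpolation=2))"
```

```text
clock: 11.38
tcp_pos: [0.507, -0.1581, 0.0011]
ee_rot: [[0.175, 0.985, 0.0], [0.985, -0.175, 0.0], [0.0, -0.0, -1.0]]
ft_force: [-0.2, 0.2, 0.3]
opening: 0.0782
```

View pics/wrist13.png

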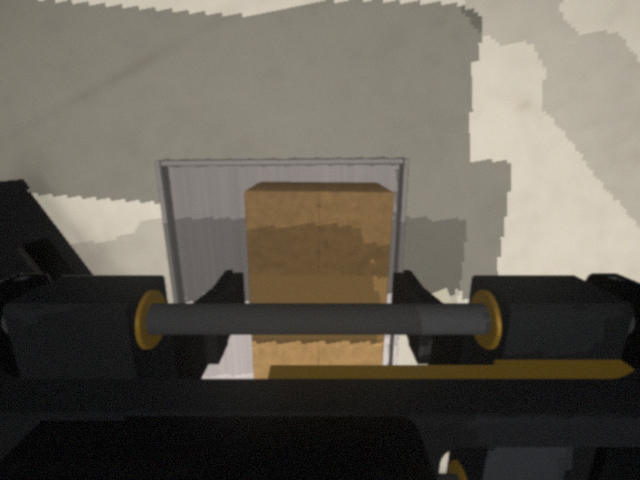

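View pics/c13.png

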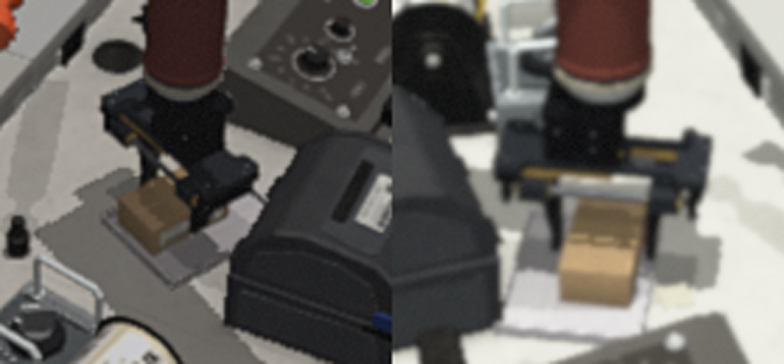

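The carton sits flat inside the tray with both fingers clear of it. I'll lift straight up and move over the knob for a look.

```bash
python3 -m jog '[0,0,-0.05,0,0,0,0.9, 0,0,-0.1,0,0,0,0.9, 0,0,-0.18,0,0,0,0.9, 0,0,-0.18,0,0,0,0.9, 0,0,-0.18,0,0,0,0.9, 0,0,-0.18,0,0,0,0.9, 0,0,-0.18,0,0,0,0.9, 0.13,-0.035,0,0,0,-0.0124,0.9, 0.13,-0.035,0,0,0,-0.0124,0.9, 0.13,-0.035,0,0,0,-0.0124,0.9, 0.13,-0.035,0,0,0,-0.0124,0.9, 0.13,-0.035,0,0,0,-0.0124,0.9, 0.13,-0.035,0,0,0,-0.0124,0.9, 0.13,-0.035,0,0,0,-0.0124,0.9, 0,0,0,0,0,0,0.9, 0,0,0,0,0,0,0.9]'; python3 snap.py 14 wrist scene side
```

```text
clock: 12.87
tcp_pos: [0.4681, 0.0283, 0.2112]
ee_rot: [[-0.101, 0.995, 0.0], [0.995, 0.101, -0.001], [-0.001, -0.0, -1.0]]
ft_force: [0.1, -0.3, -0.3]
opening: 0.0784
```

View pics/wrist14.png

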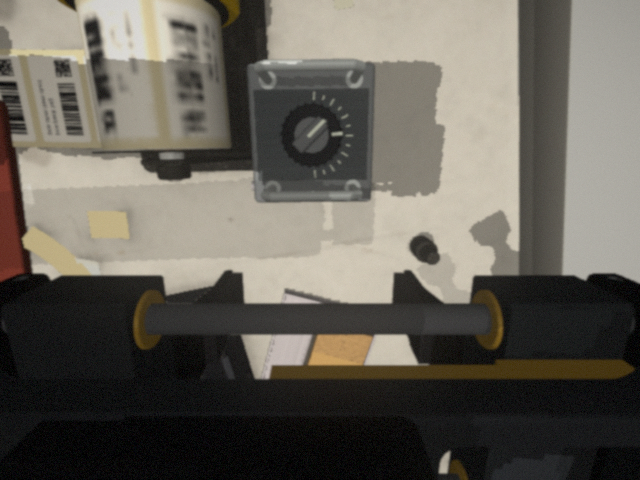

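View pics/scene14.png

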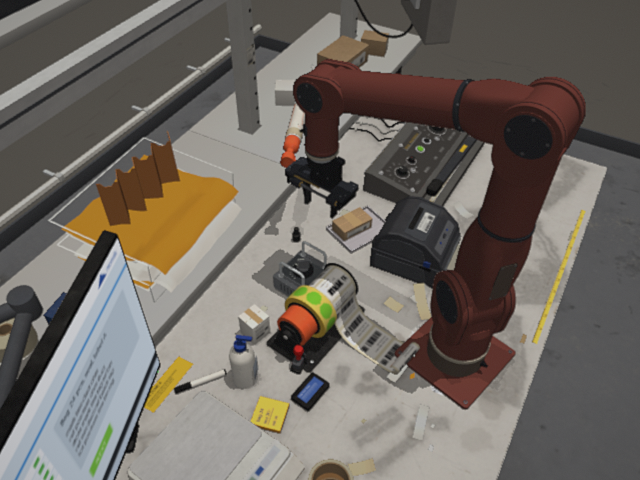

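Run:
```python
import cv2
w=cv2.imread('pics/wrist14.png')[80:200,245:385]
r=cv2.resize(w,None,fx=5,fy=5,interpolation=2)
for i in range(0,140,10): cv2.putText(r,str(245+i),(i*5,8),0,.33,(0,0,255),1)
for i in range(0,120,10): cv2.putText(r,str(80+i),(0,i*5+4),0,.33,(0,0,255),1)
cv2.imwrite('pics/c14.png',r)
```

```text
(no output)
```

View pics/c14.png

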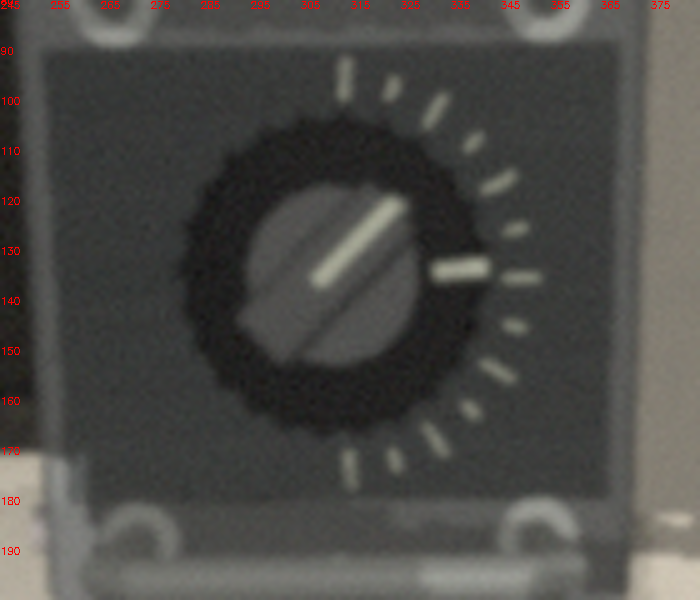

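Run:
```python
from h import *
w,K,T=load('pics/wrist14.npz'); f=lambda u,v:(245+u/5,80+v/5)
L0=onz(K,T,f(316,284),.110);L1=onz(K,T,f(404,198),.110);M0=onz(K,T,f(433,271),.074);M1=onz(K,T,f(490,267),.074)
C=onz(K,T,f(336.5,274),.074)
an=lambda d:np.degrees(np.arctan2(d[1],d[0]))
print('line',L0,L1,np.linalg.norm(L1-L0),an(L1-L0)); print('mark',M0,M1,an(M1-M0),an(M1-C),np.linalg.norm((M0+M1)/2-C)); print('axis ring',C)
D=L1-L0;D/=np.linalg.norm(D);print('axis from tip',L1-.016*D)
# axis height check: posts / two views later
print('foot', onz(K,T,f((245+418)/2,(182+366)/2),.079))
# far end of bar (bottom left corners on top): (238,320),(280,360)
E1=(onz(K,T,f(238,320),.11)+onz(K,T,f(278,362),.11))/2; print('bar mid',(E1+L1)/2, np.linalg.norm(E1-L1),an(L1-E1))
# scale 0 tick and case
print('tick0',an(onz(K,T,f(541,278),.061)-C))
from cell import env
print(yaw(env.observe()['ee_rot']),env.observe()['q'])
```

```text
line [0.45292801 0.10845681 0.11      ] [0.46592097 0.1232345  0.11      ] 0.01967732977515821 48.677172369471855
mark [0.47318472 0.11385009 0.074     ] [0.48359698 0.11561776 0.074     ] 9.635114983945105 8.292560060661204 0.02315151180630722
axis ring [0.45546388 0.11151732 0.074     ]
axis from tip [0.45535615 0.11121849 0.11      ]
foot [0.45465042 0.11126526 0.079     ]
bar mid [0.45505721 0.11083915 0.11      ] 0.03296460092327372 48.7674426796506
tick0 5.362256599785241
5.500763224012608 [ 0.48534675 -0.01414321 -0.61937505  1.83957205 -0.00833157  1.31378358
 -0.03585477]
```

Run:
```python
from h import *
V={n:load(f'pics/wrist{n}.npz') for n in (4,5,8)}
a,Ka,Ta=load('pics/scene0.npz'); print('scenecam',-Ta[:3,:3].T@Ta[:3,3])
def greens(n,im):
    m=cv2.inRange(cv2.cvtColor(im,cv2.COLOR_BGR2HSV),(40,120,80),(75,255,255))
    N,l,s,c=cv2.connectedComponentsWithStats(m)
    return [(np.round(c[i],1).tolist(),s[i].tolist()) for i in range(1,N) if s[i][4]>60]
for n in V: print(n,greens(n,V[n][0]))
print(greens('s',a))
b,Kb,Tb=load('pics/side0.npz');print(greens('si',b))
```

```text
scenecam [-0.34782708  0.89368022  1.34381081]
4 [([99.1, 63.2], [74, 34, 54, 60, 2381]), ([171.1, 64.4], [140, 35, 64, 58, 2655]), ([63.5, 69.9], [56, 46, 14, 53, 297]), ([227.7, 73.4], [213, 48, 29, 52, 1089])]
5 [([25.0, 39.3], [0, 0, 59, 79, 3710]), ([119.9, 40.4], [76, 0, 91, 80, 5105]), ([200.3, 56.0], [179, 22, 42, 69, 2022])]
8 [([75.1, 27.4], [11, 0, 122, 64, 5756]), ([177.3, 37.1], [148, 0, 57, 80, 3238])]
[([324.9, 78.3], [318, 72, 14, 14, 164]), ([300.4, 291.1], [294, 287, 13, 9, 71]), ([313.6, 297.7], [307, 292, 14, 12, 136]), ([325.6, 310.3], [320, 304, 12, 15, 129]), ([100.8, 449.6], [90, 426, 22, 49, 220])]
[([508.9, 266.0], [498, 261, 23, 12, 143]), ([502.6, 282.4], [489, 272, 30, 21, 269]), ([353.3, 415.8], [349, 412, 10, 9, 73])]
```

Run:
```python
from h import *
_,K,T=load('pics/wrist4.npz');_,K5,T5=load('pics/wrist5.npz');_,Ka,Ta=load('pics/scene0.npz');_,Kb,Tb=load('pics/side0.npz')
for w,s in [((227.7,73.4),(300.4,291.1)),((171.1,64.4),(313.6,297.7)),((99.1,63.2),(325.6,310.3))]:
    P,e=tri([ray(K,T,w),ray(Ka,Ta,s)]); print(np.round(P,3),np.round(e,1))
for w,s in [((227.7,73.4),(200.3,56)),((171.1,64.4),(120,44))]:
    P,e=tri([ray(K,T,w),ray(K5,T5,s)]); print('w4w5',np.round(P,3),np.round(e,1))
# disk edges: near (-y) face right equator in w4 (247,105) & w8 (217,100)
P,e=tri([ray(K,T,(246,108)),ray(K5,T5,(229,103))]);print('disk near right edge',P,e)
# white roll equator edge w4 (240,235) w5 (219,250)
P,e=tri([ray(K,T,(238,200)),ray(K5,T5,(215,215))]);print('roll edge',P,e)
```

```text
[0.372 0.218 0.128] [12.2 12.2]
[0.331 0.216 0.133] [15.8 15.8]
[0.28  0.216 0.127] [10.4 10.4]
w4w5 [0.38  0.227 0.125] [0.1 0.1]
w4w5 [0.351 0.223 0.155] [0.7 0.7]
disk near right edge [0.37908085 0.21021424 0.05596797] [np.float64(0.21235071402554065), np.float64(0.2123507140256066)]
roll edge [0.39012301 0.13403735 0.12532599] [np.float64(0.3553292234434194), np.float64(0.35532922344330736)]
```

The pointer is at about 48.7° world and the mark at about 9°, so the knob needs roughly -40° (clockwise). Its axis is at (0.455, 0.111). I'll move above it with the jaws across the bar and narrowed to fit between the handles.

```bash
python3 -m jog '[0.14,-0.007,0,0,0,0,0.4, 0.14,-0.007,0,0,0,0,0.4, 0.14,-0.007,0,0,0,0,0.4, 0,0,0,0,0,0.0325,0.4, 0,0,0,0,0,0.0325,0.4, 0,0,0,0,0,0.0325,0.4, 0,0,0,0,0,0.0325,0.4, 0,0,0,0,0,0.0325,0.4, 0,0,0,0,0,0.0325,0.4, 0,0,0,0,0,0.0325,0.4, 0,0,0,0,0,0.0325,0.4, 0,0,0,0,0,0,0.4]'; python3 snap.py 15 wrist scene side;  python3 -c "
from h import *
from cell import env
s=env.observe();print(yaw(s['ee_rot']),s['tcp_pos'],s['q'])
a=cv2.imread('pics/scene15.png')[190:330,240:380];b=cv2.imread('pics/side15.png')[160:300,230:370]
cv2.imwrite('pics/c15.png',cv2.resize(np.hstack([a,b]),None,fx=2.8,fy=2.8,interpolation=2))"
```

```text
clock: 14.02
tcp_pos: [0.4569, 0.1082, 0.211]
ee_rot: [[0.664, 0.747, -0.0], [0.747, -0.664, 0.0], [-0.0, -0.0, -1.0]]
ft_force: [0.3, -0.8, -0.0]
opening: 0.0352
-41.10915416000513 [0.45673991 0.10859218 0.2110508 ] [ 0.40558119 -0.01068873 -0.71674172  1.83608509 -0.00751681  1.31383169
 -1.02671007]
```

View pics/wrist15.png

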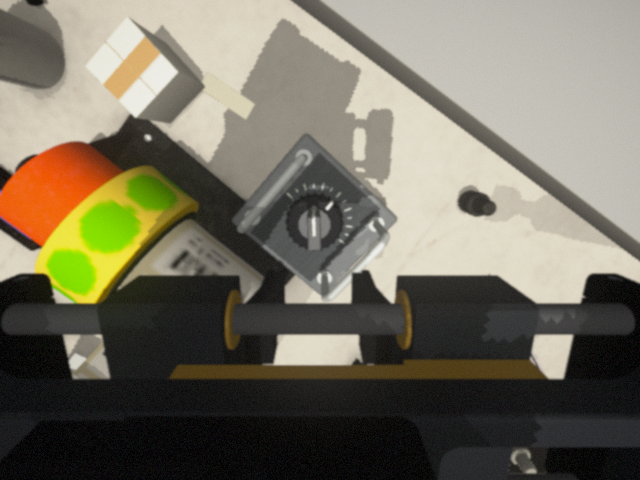

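View pics/c15.png

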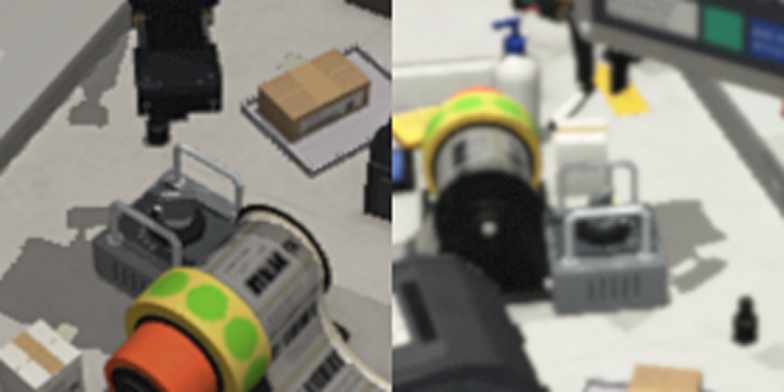

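Run:
```python
import cv2
w=cv2.imread('pics/wrist15.png')[165:285,255:375]
r=cv2.resize(w,None,fx=5,fy=5,interpolation=2)
cv2.imwrite('pics/c15w.png',r)
```

```text
(no output)
```

View pics/c15w.png

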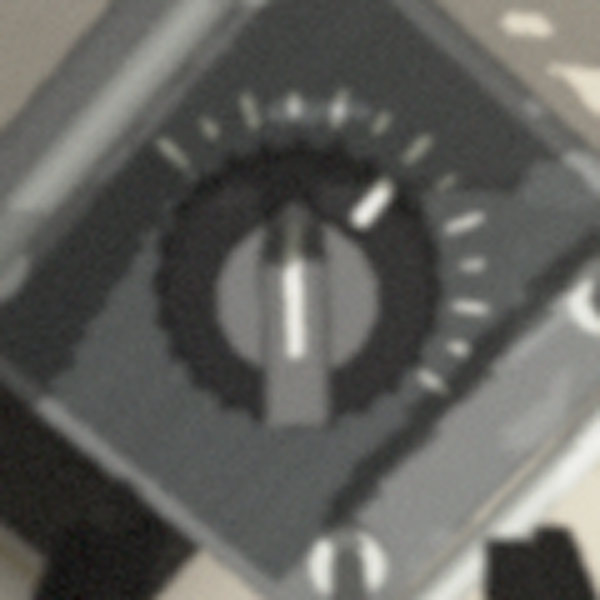

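Run:
```python
from h import *
from cell import env
w,K,T=load('pics/wrist15.npz'); f=lambda u,v:(255+u/5,165+v/5)
w14,K4,T4=load('pics/wrist14.npz'); g=lambda u,v:(245+u/5,80+v/5)
an=lambda d:np.degrees(np.arctan2(d[1],d[0]))
L0=onz(K,T,f(295,358),.110);L1=onz(K,T,f(293,225),.110);M0=onz(K,T,f(360,218),.074);M1=onz(K,T,f(386,186),.074)
C=onz(K,T,f(298,287),.074);F=onz(K,T,f(298,297),.079)
print('line',L0,L1,np.linalg.norm(L1-L0),an(L1-L0));print('mark',an(M1-M0),an((M1+M0)/2-C),'axis',C,F)
print('tri line start',tri([ray(K,T,f(295,358)),ray(K4,T4,g(316,284))]))
print('tri mark mid',tri([ray(K,T,f(373,202)),ray(K4,T4,g(461,269))]))
s=env.observe();d=np.array([.4552,.1112])-s['tcp_pos'][:2];print('delta tool',s['ee_rot'].T[:2,:2]@d/.2, yaw(s['ee_rot']))
```

```text
line [0.45201573 0.10792271 0.11      ] [0.46776937 0.12604315 0.11      ] 0.024010988484415203 48.996782335672854
mark 9.830554364795987 7.48192245089667 axis [0.45545253 0.11147468 0.074     ] [0.45489589 0.1107813  0.079     ]
tri line start (array([0.45286266, 0.10849049, 0.11360107]), [np.float64(0.2132046376900437), np.float64(0.2132046376900215)])
tri mark mid (array([0.47806547, 0.11469774, 0.07647084]), [np.float64(0.1311577541403803), np.float64(0.1311577541404747)])
delta tool [ 0.00476202 -0.01437443] -41.10915416000513
```

```bash
python3 -m jog '[0.005,-0.014,0.1,0,0,0,0.4, 0,0,0.1,0,0,0,0.4, 0,0,0.1,0,0,0,0.4, 0,0,0.1,0,0,0,0.4, 0,0,0.1,0,0,0,0.4, 0,0,0.1,0,0,0,0.4, 0,0,0.06,0,0,0,0.4, 0,0,0,0,0,0,0.4, 0,0,0,0,0,0,0.4]' 10; python3 snap.py 16 wrist scene side;  python3 -c "
from h import *
a=cv2.imread('pics/scene16.png')[190:330,240:380];b=cv2.imread('pics/side16.png')[160:300,230:370]
cv2.imwrite('pics/c16.png',cv2.resize(np.hstack([a,b]),None,fx=2.8,fy=2.8,interpolation=2))"
```

```text
clock: 14.92
tcp_pos: [0.455, 0.1117, 0.0792]
ee_rot: [[0.659, 0.753, -0.001], [0.753, -0.659, 0.0], [-0.0, -0.001, -1.0]]
ft_force: [0.5, 0.0, -0.1]
opening: 0.0345
```

View pics/wrist16.png

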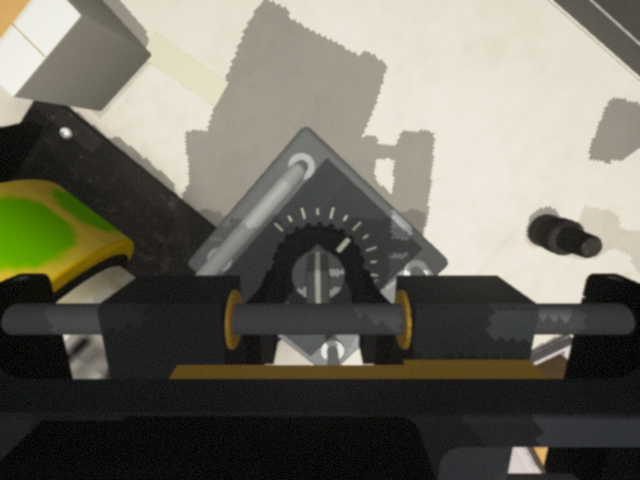

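View pics/c16.png

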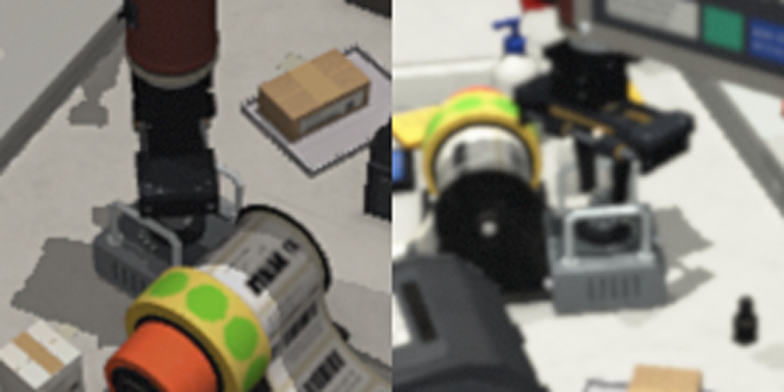

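```bash
python3 -m jog '[0,0,0.025,0,0,0,0.4, 0,0,0,0,0,0,0.1, 0,0,0,0,0,0,0.1, 0,0,0,0,0,0,0.1, 0,0,0,0,0,0,0.1, 0,0,0,0,0,0,0.1, 0,0,0,0,0,0,0.1]' 10; python3 snap.py 17 wrist; python3 -c "
from h import *
cv2.imwrite('pics/c17.png',cv2.resize(cv2.imread('pics/wrist17.png')[180:380,220:420],None,fx=3,fy=3))"
```

```text
clock: 15.65
tcp_pos: [0.4552, 0.1118, 0.0743]
ee_rot: [[0.659, 0.752, 0.0], [0.752, -0.659, 0.0], [0.0, -0.0, -1.0]]
ft_force: [-1.0, 0.7, 0.8]
opening: 0.012
```

View pics/c17.png

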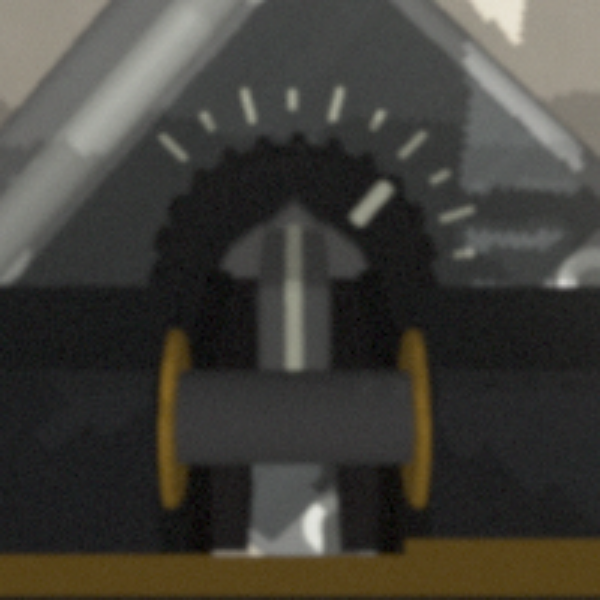

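It is gripped at an opening of 12 mm, which matches the bar. Now I'll turn it 40° clockwise.

```bash
python3 -m jog '[0,0,0,0,0,0.022,0.1, 0,0,0,0,0,0.022,0.1, 0,0,0,0,0,0.022,0.1, 0,0,0,0,0,0.022,0.1, 0,0,0,0,0,0.022,0.1, 0,0,0,0,0,0.022,0.1, 0,0,0,0,0,0.022,0.1, 0,0,0,0,0,0.022,0.1, 0,0,0,0,0,0.022,0.1, 0,0,0,0,0,0.022,0.1, 0,0,0,0,0,0,0.1, 0,0,0,0,0,0,0.1]'; python3 snap.py 18 wrist; python3 -c "
from h import *
cv2.imwrite('pics/c18.png',cv2.resize(cv2.imread('pics/wrist18.png')[180:380,220:420],None,fx=3,fy=3))"
```

```text
clock: 16.7
tcp_pos: [0.4558, 0.1106, 0.0743]
ee_rot: [[0.987, 0.16, 0.001], [0.16, -0.987, -0.001], [0.001, 0.001, -1.0]]
ft_force: [2.3, -4.7, 0.1]
opening: 0.0121
```

View pics/c18.png

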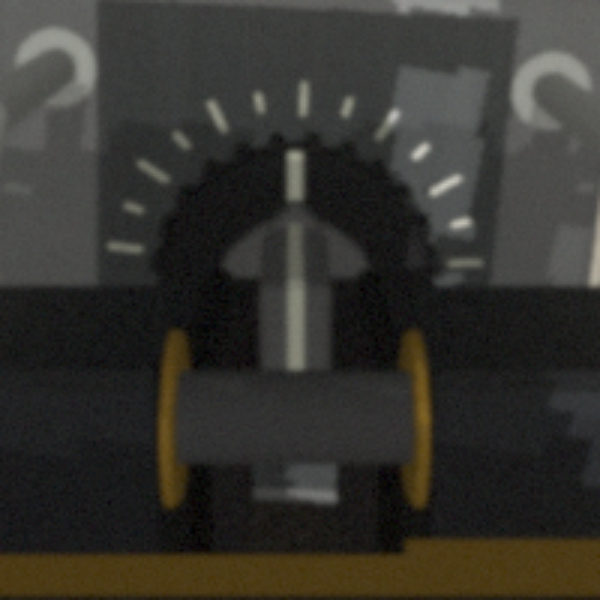

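The pointer now lines up with the mark. I'll open a little, lift clear and check.

```bash
python3 -m jog '[0,0,0,0,0,0,0.35, 0,0,0,0,0,0,0.35, 0,0,0,0,0,0,0.35, 0,0,0,0,0,0,0.35, 0,0,-0.05,0,0,0,0.35, 0,0,-0.1,0,0,0,0.35, 0,0,-0.15,0,0,0,0.35, 0,0,-0.15,0,0,0,0.35, 0,0,-0.15,0,0,0,0.35, 0,0,-0.15,0,0,0,0.35, -0.1,0,-0.1,0,0,0,0.35, -0.1,0,0,0,0,0,0.35, -0.1,0,0,0,0,0,0.35, 0,0,0,0,0,0,0.35, 0,0,0,0,0,0,0.35]'; python3 snap.py 19 wrist scene side; python3 -c "
from h import *
cv2.imwrite('pics/c19.png',cv2.resize(cv2.imread('pics/wrist19.png')[80:280,220:420],None,fx=3,fy=3))
a=cv2.imread('pics/scene19.png')[180:320,240:400];b=cv2.imread('pics/side19.png')[200:340,230:390]
cv2.imwrite('pics/c19b.png',cv2.resize(np.hstack([a,b]),None,fx=2.5,fy=2.5,interpolation=2))"
```

```text
clock: 18.0
tcp_pos: [0.3957, 0.1022, 0.2451]
ee_rot: [[0.987, 0.159, 0.002], [0.159, -0.987, -0.001], [0.002, 0.001, -1.0]]
ft_force: [1.1, 0.4, 0.2]
opening: 0.0303
```

View pics/c19.png

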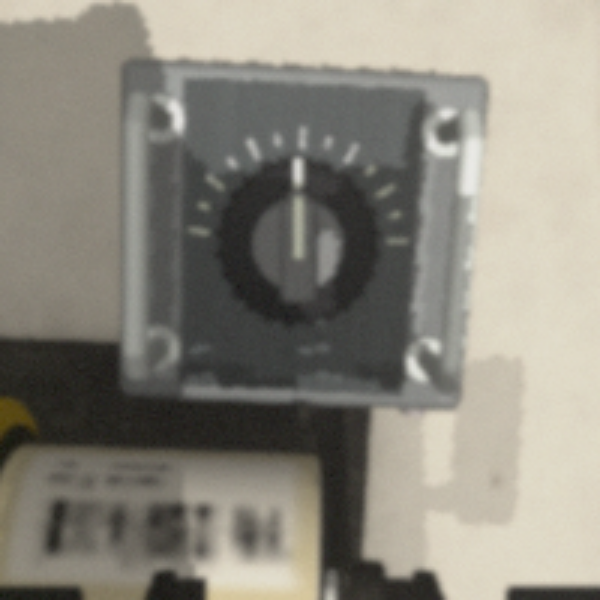

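View pics/c19b.png

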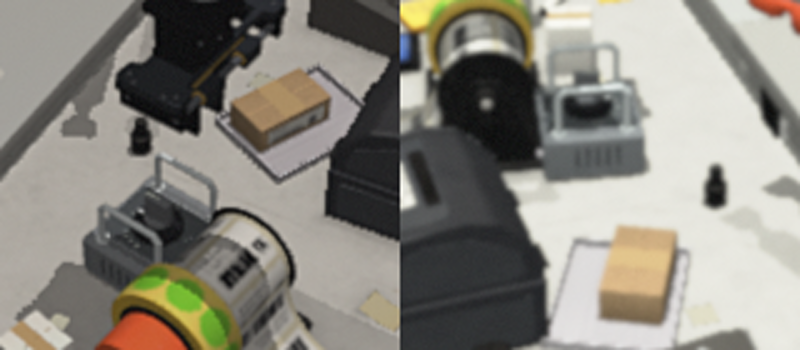

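View pics/scene19.png

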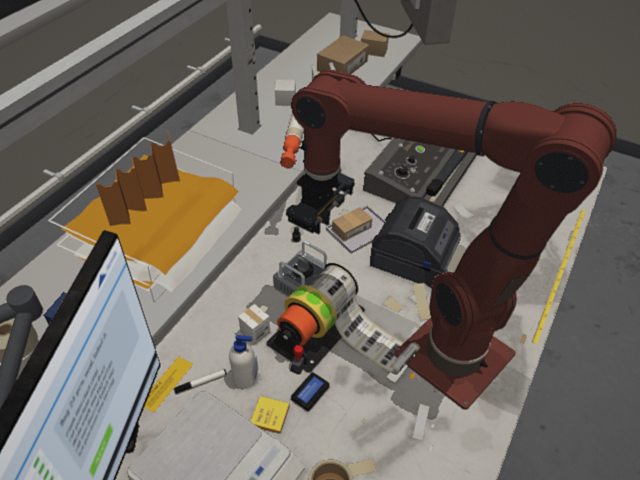

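Run:
```python
from h import *
from cell import env
w,K,T=load('pics/wrist19.npz'); f=lambda u,v:(220+u/3,80+v/3)
an=lambda d:np.degrees(np.arctan2(d[1],d[0]))
L0=onz(K,T,f(299,258),.110);L1=onz(K,T,f(298,197),.110);M0=onz(K,T,f(298,187),.074);M1=onz(K,T,f(297,160),.074);C=onz(K,T,f(298,242),.074)
print('ptr',an(L1-L0),'mark',an(M1-M0),an((M0+M1)/2-C),'mark mid',(M0+M1)/2,'before',[.4784,.1147])
a,Ka,Ta=load('pics/scene19.npz')
s=env.observe();print(s['ft_force'],s['dq'])
env.job_done()
```

```text
ptr 10.18821509805972 mark 11.420434006385618 9.641359765434952 mark mid [0.47740744 0.11459018 0.074     ] before [0.4784, 0.1147]
[ 0.62802532 -0.70646892  0.46801318] [-0.00056104  0.01040388 -0.0003282  -0.00014425 -0.00019922 -0.00062451
 -0.0006099 ]
the job is handed in; nothing more can be done
```

I set the carton down flat in the tray, turned the knob about 40° clockwise to the ring's mark, and handed the job in at about 18 s. It reported no verdict.

**Final checks:**
- **Carton:** the last pictures show it flat inside the tray. At release its centre was about 22 mm from the tray's centre, against the 60 mm allowed.
- **Knob:** the pointer reads 10.2° and the ring's mark reads 9.6–11.4°, so they agree within about 1.5° (limit 8.6°).
- **Outer ring:** the mark is within about 1 mm of where it was, which is within measuring error.
- **Robot:** it touches nothing, with no contact force above sensor noise.
- **Bystanders:** they look unmoved in the pictures. I did not measure them.

**What disagreed:**
- **Fingertip position:** my first grasp closed in the air above the carton without touching it. The fingertips measured about 15 mm above the reported TCP, where the text puts them 11 mm below it. I used the measured offset for the carton and the knob, and both grips then read right (65 mm and 12 mm).
- **Heights:** the scene and side views put the carton's top 3–9 mm below the stated 160 mm and some tray corners about 10 mm below the stated rim. One pair of wrist pictures put the carton's top 20–25 mm too high. I worked from the stated heights.
- **Tray placement:** my first position left the carton about 3 mm from the tray wall, so I shifted it back into the tray before lowering it.

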